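Line up the set-up blocks, then hold the sprung case lid at the set angle

TASK

Get the set-up blocks ready to go back in their case: line the three up in an even row, one at each line of the low stop rail, each with a short end flush against the rail's near side and square to it. Then lift the sprung lid of the tool case by its pull bar until it is parallel to the setting arm at its side, and keep holding it still there so that a workmate can load the blocks: the program finishes while the gripper alone is still holding the lid. Leave the setting arm and everything else on the bench where they are.

Things in the scene. Friction and masses are not known exactly. Their poses are not given: they have to be found in the camera images.
- rail: Low steel stop rail fixed to the bench, 14 (x) x 260 (y) x 12 (z) mm, three thin dark lines across it at y = -90, 0 and +90 mm. Origin: centre of its underside on the bench. Its x axis points away from the robot, its y axis runs along the rail; the blocks belong against its near (-x) face, which lies at x = -7 mm. The rail stands in a different place and at a different yaw each time, on either side of the bench.
- mark1 (a point): Where the centre of a block is when it stands home at the line at y = -90 mm of the rail: 32 mm to the near side (-x) of the rail's centre line, 20 mm above the bench. Axes as the rail's.
- mark2 (a point): Where the centre of a block is when it stands home at the line in the middle of the rail: 32 mm to the near side (-x) of the rail's centre line, 20 mm above the bench. Axes as the rail's.
- mark3 (a point): Where the centre of a block is when it stands home at the line at y = +90 mm of the rail: 32 mm to the near side (-x) of the rail's centre line, 20 mm above the bench. Axes as the rail's.
- block1_mid (a point): Loose bare-metal set-up block, 50 (its x) x 25 (its y) x 40 (z) mm, about 0.35 kg, with drilled holes; identical to the other two. This point is its centre, 20 mm above the bench when it stands. It begins on the near side of the rail, in front of the line of its own number, out of line and turned up to 0.4 rad.
- block2_mid (a point): Loose bare-metal set-up block, 50 (its x) x 25 (its y) x 40 (z) mm, about 0.35 kg, with drilled holes; identical to the other two. This point is its centre, 20 mm above the bench when it stands. It begins on the near side of the rail, in front of the line of its own number, out of line and turned up to 0.4 rad.
- block3_mid (a point): Loose bare-metal set-up block, 50 (its x) x 25 (its y) x 40 (z) mm, about 0.35 kg, with drilled holes; identical to the other two. This point is its centre, 20 mm above the bench when it stands. It begins on the near side of the rail, in front of the line of its own number, out of line and turned up to 0.4 rad.
- lid_bar (a point): Centre of the lid's pull bar: a round steel bar 12 mm in diameter, 94 mm clear length between its two side arms, parallel to the hinge, 40 mm out from the lid's front edge, free space above and below it, 74 mm above the bench when shut. Axes turn with the lid: x from the bar towards the hinge, y along the bar, z out of the lid's upper side. The bar may roll between the fingers as the lid rises.
- lid_hinge (a point): Hinge axis of the lid at mid-width, 74 mm above the bench, 200 mm from the bar's centre, along the case's far edge. Axes turn with the lid, y along the hinge.
- lid (a joint): Lid angle in rad: 0 shut, grows as the front edge is lifted, stop at 1.3. Dark lid 160 x 220 x 8 mm on a dark tool case of the same outline, 70 mm high, fixed to the bench. A spring pulls it shut: lifting takes about 4 N at the bar at the start, about 7 N at 0.8 rad; it shuts if let go.
- setarm (a joint): Angle of the setting arm in rad, on the same scale as the lid: the lid is parallel to the arm when the two values are equal. It is set between 0.45 and 0.85 and is clamped (stiff): leave it as it is.
- setarm_tip (a point): Free end of the setting arm: a flat bare-metal arm 135 mm long, 10 mm wide, 4 mm thick, that turns about the lid's hinge axis just outside the case's +y side (124 mm from mid-width), with a round grey clamp knob on a curved steel rim. Axes turn with the arm: x from the tip to the hinge.
- slug: Bystander, loose: brass slug, upright cylinder 26 mm across, 30 tall. Origin at the underside's centre. To be left alone.
- wrench: Bystander, loose: flat wrench 150 long, lying. Origin at the underside's centre. To be left alone.
- collar: Bystander, loose: dark steel ring 44 mm across, 18 high. Origin at the underside's centre. To be left alone.
- driver: Bystander, loose: screwdriver 170 long, lying. Origin at the underside's centre. To be left alone.
- oiler: Bystander, loose: white oil bottle 54 mm across, 130 tall. Origin at the underside's centre. To be left alone.
- mug: Bystander, loose: white mug 76 mm across, 90 tall. Origin at the underside's centre. To be left alone.
- brush: Bystander, loose: brush 180 long, lying. Origin at the underside's centre. To be left alone.
There are look-alikes about, which are no part of the job. What is shaped like the part that bears block3_mid but brown is not meant.

How it is judged:
On the way, in this order (a step that is already met when the one before it is completed fails the run):
1. the three blocks stand in the row, one at each line of the rail, let go (((horizontal distance between block1_mid and mark1 below 0.01 m and x of block1_mid in the frame of rail above -0.037 m) or (horizontal distance between block2_mid and mark1 below 0.01 m and x of block2_mid in the frame of rail above -0.037 m) or (horizontal distance between block3_mid and mark1 below 0.01 m and x of block3_mid in the frame of rail above -0.037 m)) and ((horizontal distance between block1_mid and mark2 below 0.01 m and x of block1_mid in the frame of rail above -0.037 m) or (horizontal distance between block2_mid and mark2 below 0.01 m and x of block2_mid in the frame of rail above -0.037 m) or (horizontal distance between block3_mid and mark2 below 0.01 m and x of block3_mid in the frame of rail above -0.037 m)) and ((horizontal distance between block1_mid and mark3 below 0.01 m and x of block1_mid in the frame of rail above -0.037 m) or (horizontal distance between block2_mid and mark3 below 0.01 m and x of block2_mid in the frame of rail above -0.037 m) or (horizontal distance between block3_mid and mark3 below 0.01 m and x of block3_mid in the frame of rail above -0.037 m)) and angle between the x axis of each of block1_mid, block2_mid, block3_mid and the x axis of rail, either way round below 0.14 rad and angle between each of block1_mid, block2_mid, block3_mid's own z axis and vertical below 0.1 rad and height (world z) of each of block1_mid, block2_mid, block3_mid below 0.024 m and contact force between the fingers and block1 below 0.3 N and contact force between the fingers and block2 below 0.3 N and contact force between the fingers and block3 below 0.3 N), for 0.2 s.
2. the gripper holds the lid still, parallel to the setting arm (angle between the x axis of lid_bar and the x axis of setarm_tip, either way round below 0.09 rad and value of joint lid above 0.3 rad and velocity of joint lid between -0.1 and 0.1 rad/s and contact force between the fingers and lid above 2 N), for 0.2 s.
At the end, for the whole second after the job is handed in: Only the gripper (over 2 N) holds the lid, still (0.1 rad/s), within 0.09 rad of the setting arm; an upright block at each rail line, centre within 10 mm of its home place, end within 5 mm of the rail, square within 0.14 rad (all of step 2 and ((horizontal distance between block1_mid and mark1 below 0.01 m and x of block1_mid in the frame of rail above -0.037 m) or (horizontal distance between block2_mid and mark1 below 0.01 m and x of block2_mid in the frame of rail above -0.037 m) or (horizontal distance between block3_mid and mark1 below 0.01 m and x of block3_mid in the frame of rail above -0.037 m)) and ((horizontal distance between block1_mid and mark2 below 0.01 m and x of block1_mid in the frame of rail above -0.037 m) or (horizontal distance between block2_mid and mark2 below 0.01 m and x of block2_mid in the frame of rail above -0.037 m) or (horizontal distance between block3_mid and mark2 below 0.01 m and x of block3_mid in the frame of rail above -0.037 m)) and ((horizontal distance between block1_mid and mark3 below 0.01 m and x of block1_mid in the frame of rail above -0.037 m) or (horizontal distance between block2_mid and mark3 below 0.01 m and x of block2_mid in the frame of rail above -0.037 m) or (horizontal distance between block3_mid and mark3 below 0.01 m and x of block3_mid in the frame of rail above -0.037 m)) and angle between the x axis of each of block1_mid, block2_mid, block3_mid and the x axis of rail, either way round below 0.14 rad and angle between each of block1_mid, block2_mid, block3_mid's own z axis and vertical below 0.1 rad and height (world z) of each of block1_mid, block2_mid, block3_mid below 0.024 m and contact force between lid and block1 below 0.3 N and contact force between lid and block2 below 0.3 N and contact force between lid and block3 below 0.3 N and contact force between lid and slug below 0.3 N and contact force between lid and wrench below 0.3 N and contact force between lid and collar below 0.3 N and contact force between lid and driver below 0.3 N and contact force between lid and oiler below 0.3 N and contact force between lid and mug below 0.3 N and contact force between lid and brush below 0.3 N); the arm keeps its last pose, push and grip.
It fails at once if the setting arm was moved (distance of setarm_tip from where it was at the start of the episode above 0.012 m).
It fails at once if a bystander on the bench was disturbed (distance of any of slug, wrench, collar, driver, oiler, mug, brush from where it was at the start of the episode above 0.03 m).
It also fails if it takes over 72 s, if anything falls off the work surface, if the arm or the gripper's body presses on something with over 40 N, if the wrist force passes 120 N, or if a joint passes its speed limit or range.

ROBOT

A 6-joint arm with a two-finger parallel gripper is mounted at the origin on the work surface. World frame = base frame: x ahead of the robot, y to its left, z up, the work surface at z = 0. Lengths are in m, angles in rad, forces in N, time in s.
With the tool pointing down it reaches from about 0.425 to 0.95 m from the base axis. Payload 3.5 kg.
Tool frame: the origin (TCP) lies midway between the tips of the shut fingers; the grasp point (between the pads) lies 19 mm behind it; z points along the fingers, x is the direction in which the jaws open and shut, and the axes are right-handed (so a half turn about z gives the same grasp; the last joint's range is limited). The gripper opens to 85 mm and grips with 20 to 120 N. Pads are 22 mm wide; open, the fingers measure 114 mm over their backs; the gripper's body (76 mm by 85 mm) begins 54 mm behind the grasp point. The pads swing forward as they close: fully open they stand 13 mm farther back than shut.
Start: joints at [-1.497, 0.286, 1.577, -0, 1.279, -0.15], TCP at [0.15, -0.658, 0.231] pointing down, gripper open.
Joint ranges: [-2.77, 2.77], [-0.9, 2.22], [0.21, 2.48], [-1.53, 4.67], [0.24, 2.81], [-2.84, 2.84]. Speed limits (rad/s): [2.79, 2.79, 3.14, 3.14, 3.14, 3.14].

INTERFACE

Orientations are given as a 3x3 rotation matrix whose columns are the frame's x, y, z axes.
In Python, from cell import * gives the robot as it stands. The module is installed in compiled form; this text tells all that it offers.
- The arm moves only by the shell command python3 -m crank 'ROWS' [FORCE]. ROWS is JSON, a list of rows, each an object with "rotation": the turn, a rotation vector about the tool's x, y, z in rad, a list of three; "linear": the shift along the tool's x, y, z in cm, a list of three; "gripper": the closure, from -1 (fully open) to 1 (shut). In form: [{"rotation": [wx, wy, wz], "linear": [dx, dy, dz], "gripper": gripper}, ...]. A call has exactly 8 rows; each row is the pose to reach, as a shift and turn from the pose measured when the call began, along the tool's axes at that moment; what a row does not reach only later rows make up. A row lasts 1/12 s, in which the tool goes at most 41.7 mm and 7.16 degrees, less where a joint would pass 70% of its speed; a pose out of reach is approached as far as the arm can. A call with a gripper value outside its range is refused whole. The fingers move at their own pace and stop on an object; FORCE is the grip in N (left out, the last holds). Time passes only in rows, so rows that repeat a pose let the fingers close, or fill a call up. It gives the time, the measured TCP pose, the force and the opening at its end, in the units of the state.
- get_state(): the state, without advancing time (a new reading comes with each control period).
- get_image(name): name is "side" or "top"; returns the picture (480x640x3 uint8, red, green, blue); there is no depth.
- camera_model(name): a dict with "mtx" (3x3 intrinsics, pixels), "D" ([k1, k2, p1, p2, k3] as OpenCV has them; the pictures are not rectified), "R" (3x3) and "t" (3): a world point X has camera coordinates R X + t. Camera axes: x right, y down, z forward; pixel columns grow to the right and rows downward; lengths in m; the calibration is good to about 2 mm. A picture is of the moment at which its call begins. camera_model takes no time and is no camera call.
- hand_in(): hands the job in, once; it reports no verdict.
The state is a dict: "time": time; "q": joint angles; "dq": joint speeds; "effort": joint torques, N m; "tool_pos": TCP position; "eef_rot": TCP orientation; "force": force on the tool from outside, world axes, zero at the start; "wrist_torque": the same for the moment, N m; "opening": finger opening in m.
Only numpy, scipy, OpenCV 4.12 (cv2) and the standard library are available. Lean on these libraries where they do the work, as an engineer would, in place of code of your own. Each camera call takes 0.05 s, during which the arm holds its last target.

## Working session

There is one attempt and no reset: what is moved stays moved. The work goes in short steps, Python scripts to look and compute and a shell command to move; the robot and the scene stay as the last step left them, time stands still between calls to the robot, and variables do not carry over. Pictures are saved under pics/ and viewed, and the job is handed in when it is done.

```bash
mkdir -p pics; ls; python3 - <<'E'
from cell import *
import cv2
for n in ("top","side"):
    im=get_image(n); cv2.imwrite(f"pics/{n}0.png",im[:,:,::-1])
    m=camera_model(n); print(n,m)
print(get_state())
E
```

```text
pics
top {'mtx': array([[560.22601169,   0.        , 327.13510592],
       [  0.        , 560.22601169, 238.84297648],
       [  0.        ,   0.        ,   1.        ]]), 'D': array([0.04158301, 0.        , 0.        , 0.        , 0.        ]), 'R': array([[-0.00903945, -0.99995341, -0.00338541],
       [-0.99542412,  0.00932047, -0.09509969],
       [ 0.09512681,  0.00251027, -0.995462  ]]), 't': array([-1.59012802e-03,  5.62139482e-01,  1.66509858e+00])}
side {'mtx': array([[588.34493269,   0.        , 314.39013041],
       [  0.        , 588.34493269, 239.42151934],
       [  0.        ,   0.        ,   1.        ]]), 'D': array([-0.08261412,  0.        ,  0.        ,  0.        ,  0.        ]), 'R': array([[ 0.92813153, -0.37212106,  0.00988819],
       [-0.24817433, -0.63834972, -0.72864198],
       [ 0.27745514,  0.6738216 , -0.6848234 ]]), 't': array([-0.5247298 ,  0.17622821,  1.48967915])}
{'time': 0.1, 'q': array([-1.49700190e+00,  2.87126517e-01,  1.57804295e+00, -3.80676688e-05,
        1.27861596e+00, -1.50011613e-01]), 'dq': array([ 0.00122985, -0.00222896, -0.00247796, -0.00162106, -0.00031199,
       -0.00074767]), 'effort': array([ 3.88810895e-04, -4.07295513e+01, -2.93701011e+01, -1.18619946e-04,
        3.44028667e-03,  1.45266182e-05]), 'tool_pos': array([ 0.14977828, -0.65755324,  0.23004585]), 'eef_rot': array([[ 2.21952855e-01, -9.75057378e-01, -1.98022335e-04],
       [-9.75054976e-01, -2.21952752e-01,  2.18411283e-03],
       [-2.17358693e-03, -2.91687414e-04, -9.99997595e-01]]), 'force': array([ 0.02084561, -0.36450913, -0.14223713]), 'wrist_torque': array([ 0.04360159, -0.01648534, -0.02133711]), 'opening': 0.08556804622683274}
```

View pics/top0.png

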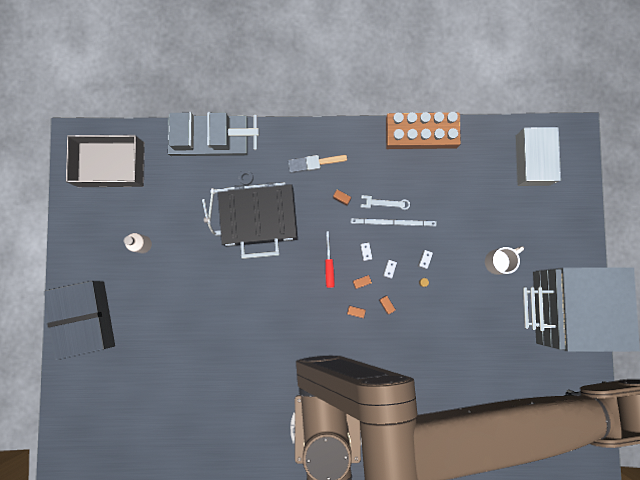

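View pics/side0.png

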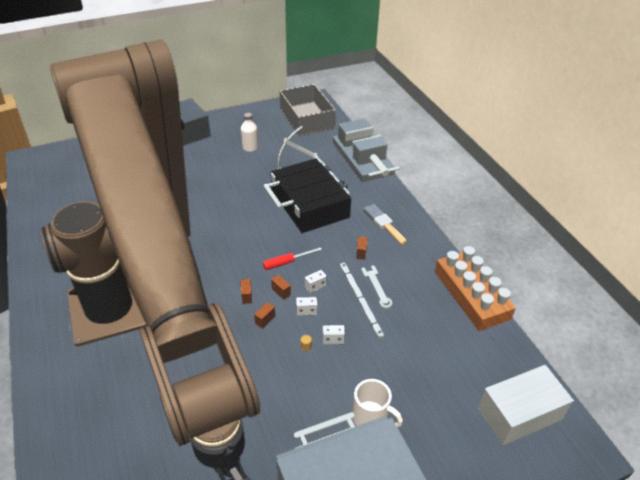

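The top view shows the steel rail at (351–436, 222) and three bare-metal blocks at (366,251), (391,268) and (426,259). The brown look-alikes are at (363,282), (388,304), (357,312) and (342,197). The case is at (258,215), with its pull bar at (260,255) and the setting arm at (210,210). I'll enlarge the work area to confirm.

```bash
python3 - <<'E'
import cv2
im=cv2.imread("pics/top0.png")
cv2.imwrite("pics/c1.png",cv2.resize(im[185:325,320:460],(800,800)[:2],interpolation=cv2.INTER_CUBIC)[:600])
cv2.imwrite("pics/c2.png",cv2.resize(im[165:275,190:320],None,fx=5.4,fy=5.4,interpolation=cv2.INTER_CUBIC))
s=cv2.imread("pics/side0.png")
cv2.imwrite("pics/c3.png",cv2.resize(s[110:250,240:420],None,fx=4.2,fy=4.2,interpolation=cv2.INTER_CUBIC))
E
```

```text
(no output)
```

View pics/c1.png

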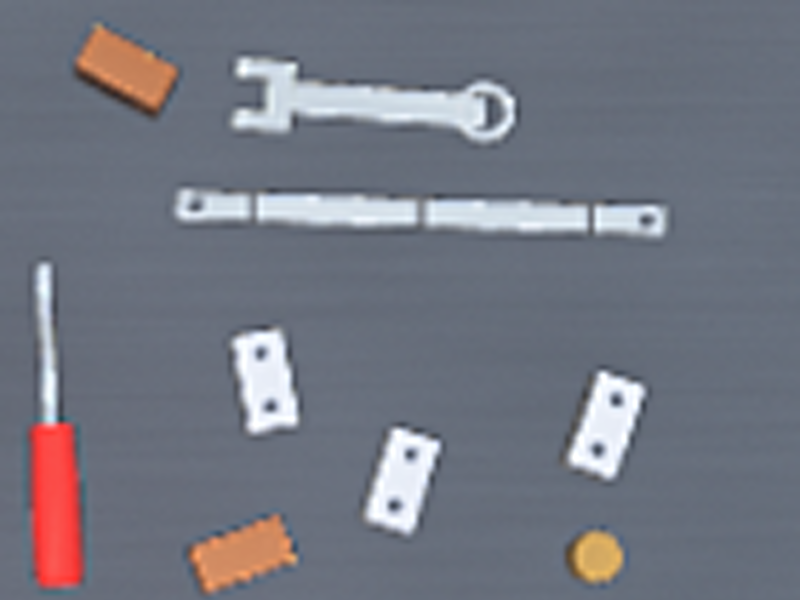

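View pics/c2.png

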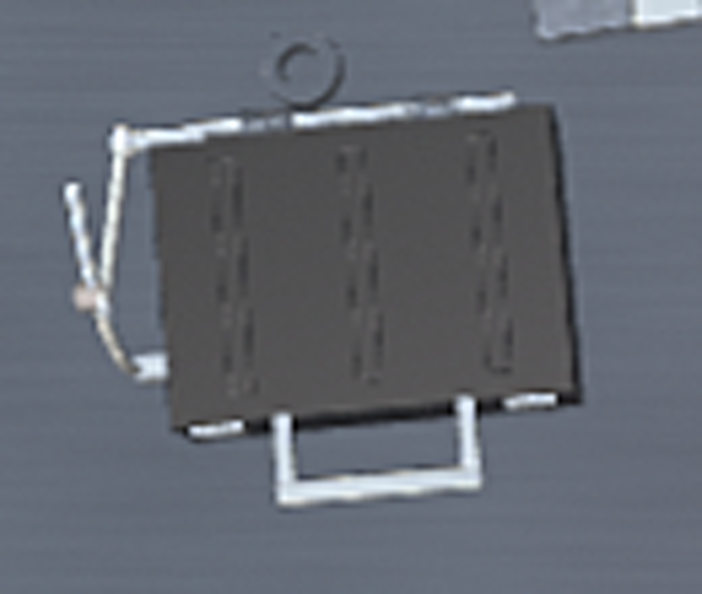

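View pics/c3.png

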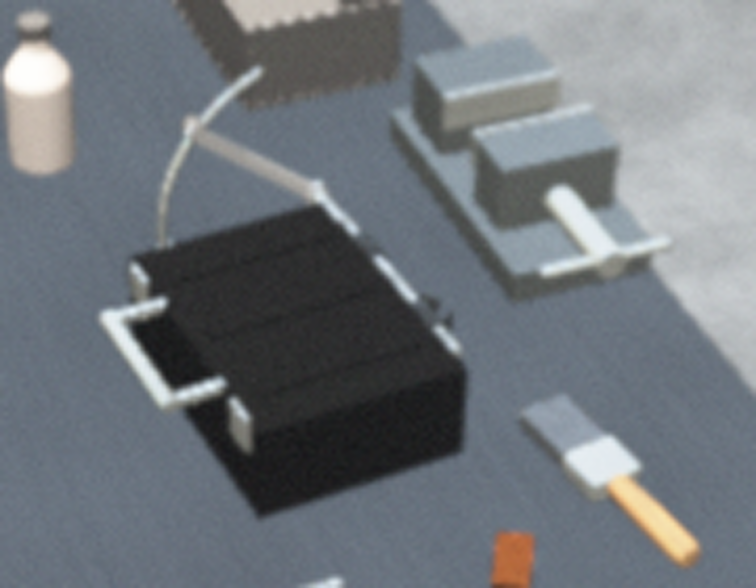

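The crop confirms it. The rail has three dark lines, and the three bare-metal blocks, with two holes each, lie on its near side: block3 on the left, block2 in the middle, block1 on the right. Everything brown is a decoy. Next I'll measure.

```bash
cat > h.py <<'E'
import numpy as np, cv2
from cell import *
def ray(n,uv):
    m=camera_model(n); uv=np.asarray(uv,float).reshape(-1,1,2)
    p=cv2.undistortPoints(uv,m["mtx"],m["D"]).reshape(-1,2)
    d=np.c_[p,np.ones(len(p))]@m["R"]; c=-m["R"].T@m["t"]; return c,d
def plane(n,uv,z):
    c,d=ray(n,uv); return c+d*((z-c[2])/d[:,2])[:,None]
def proj(n,X):
    m=camera_model(n); r,_=cv2.Rodrigues(m["R"]); return cv2.projectPoints(np.asarray(X,float).reshape(-1,3),r,m["t"],m["mtx"],m["D"])[0].reshape(-1,2)
def tri(u1,u2):
    c1,d1=ray("top",u1);c2,d2=ray("side",u2);out=[]
    for a,b in zip(d1,d2):
        A=np.c_[a,-b];s=np.linalg.lstsq(A,c2-c1,rcond=None)[0];p=c1+s[0]*a;q=c2+s[1]*b
        out.append(((p+q)/2,np.linalg.norm(p-q)))
    return out
def blobs(im,thr,roi,amin=40,K=4):
    x0,y0,x1,y1=roi; c=cv2.resize(im[y0:y1,x0:x1],None,fx=K,fy=K,interpolation=cv2.INTER_CUBIC).astype(int)
    m=((c.min(2)>thr)).astype(np.uint8)
    cs,_=cv2.findContours(m,cv2.RETR_EXTERNAL,cv2.CHAIN_APPROX_NONE)
    return [((k.reshape(-1,2)+0.5)/K-0.5+[x0,y0]) for k in cs if cv2.contourArea(k)>amin*K*K]
def boxof(n,c,z):
    P=plane(n,c,z)[:,:2]; r=cv2.minAreaRect((P*1000).astype(np.float32)); b=cv2.boxPoints(r)
    e=[b[1]-b[0],b[2]-b[1]]; L=max(e,key=np.linalg.norm); a=np.arctan2(L[1],L[0])
    a=(a+np.pi/2)%np.pi-np.pi/2
    M=cv2.moments((P*1000).astype(np.float32).reshape(-1,1,2)); 
    return np.array(r[0])/1000,np.array([M["m10"],M["m01"]])/M["m00"]/1000,sorted(np.linalg.norm(e,axis=1)),a
E
python3 - <<'E'
from h import *
im=cv2.imread("pics/top0.png")[:,:,::-1]
np.set_printoptions(precision=4,suppress=True)
for thr in (150,170):
  for c in blobs(im,thr,(345,210,440,282)):
    z=0.04 if c[:,1].mean()>235 else .012
    print(thr,c.mean(0),*boxof("top",c,z))
# lines (dark) in rail
k=lambda x,y:(320+(x+.5)/5.714-.5,185+(y+.5)/5.714-.5)
L=plane("top",[k(253,207),k(422,214),k(592,219)],.012);print(L)
s=cv2.imread("pics/side0.png")[:,:,::-1]
for c in blobs(s,140,(235,255,390,350),15):print("side",c.mean(0),np.ptp(c,0))
E
```

```text
150 [389.8551 268.6343] [ 0.47   -0.1928] [ 0.4699 -0.1927] [np.float32(27.413548), np.float32(51.689777)] -0.32366776
150 [425.6451 258.9164] [ 0.498  -0.3002] [ 0.4979 -0.2999] [np.float32(27.01059), np.float32(52.827183)] -0.37090158
150 [366.0322 251.3003] [ 0.5228 -0.1227] [ 0.5228 -0.1226] [np.float32(28.10469), np.float32(52.596546)] 0.16143227
150 [429.6978 222.9596] [ 0.6087 -0.3199] [ 0.6092 -0.3204] [np.float32(16.118048), np.float32(37.307423)] 1.5355431
150 [408.1201 222.3031] [ 0.612  -0.2542] [ 0.6119 -0.2542] [np.float32(15.531411), np.float32(86.94772)] 1.5293399
150 [378.3869 221.3046] [ 0.616 -0.164] [ 0.6158 -0.1637] [np.float32(16.152618), np.float32(86.18471)] 1.5556151
150 [356.7754 220.623 ] [ 0.6193 -0.0981] [ 0.6186 -0.0971] [np.float32(16.940002), np.float32(39.7012)] 1.5579191
170 [389.9416 268.5448] [ 0.4702 -0.1929] [ 0.47   -0.1928] [np.float32(26.417753), np.float32(50.73624)] -0.31816626
170 [425.681  258.8204] [ 0.4981 -0.3002] [ 0.498 -0.3  ] [np.float32(26.003443), np.float32(51.600533)] -0.37090218
170 [366.0099 251.2546] [ 0.5228 -0.1228] [ 0.5228 -0.1226] [np.float32(27.080244), np.float32(51.40317)] 0.15835595
170 [429.5754 222.937 ] [ 0.609  -0.3196] [ 0.6094 -0.3201] [np.float32(15.325881), np.float32(36.462955)] 1.5438367
170 [408.126  222.2812] [ 0.6117 -0.2543] [ 0.6119 -0.2543] [np.float32(15.36453), np.float32(85.31165)] 1.5608531
170 [378.3264 221.2981] [ 0.6156 -0.164 ] [ 0.6159 -0.1637] [np.float32(15.380371), np.float32(84.67884)] 1.5610338
170 [356.2492 220.6988] [ 0.6193 -0.0981] [ 0.6183 -0.0987] [np.float32(15.393169), np.float32(38.17157)] 1.5611674
[[ 0.6178 -0.1194  0.012 ]
 [ 0.6131 -0.2096  0.012 ]
 [ 0.6096 -0.3001  0.012 ]]
side [333.1432 333.6879] [22.5  18.75]
side [306.2204 305.2779] [21.75 18.5 ]
side [315.7285 280.7409] [21.75 21.75]
side [376.2044 284.67  ] [28.5  43.25]
side [361.4786 299.2803] [44.   74.75]
```

```bash
cat >> h.py <<'E'
from scipy.spatial.transform import Rotation as Ro
def toolR(ang,t=0.0,tdir=None):
    """tool down with tool x at world angle ang"""
    x=np.array([np.cos(ang),np.sin(ang),0]);z=np.array([0,0,-1.]);return np.c_[x,np.cross(z,x),z]
def go(pos,R=None):
    s=get_state();R0=s["eef_rot"]
    R=R0 if R is None else R
    print("lin cm",np.round((R0.T@(np.array(pos)-s["tool_pos"]))*100,2),"rot",np.round(Ro.from_matrix(R0.T@R).as_rotvec(),3),"from",np.round(s["tool_pos"],4),"t",round(s["time"],2),"open",round(s["opening"],4),"F",np.round(s["force"],1))
E
python3 - <<'E'
from h import *
np.set_printoptions(precision=4,suppress=True)
print(plane("top",[(535,350),(535,270),(524,290),(525,325),(550,330)],0.0),plane("top",[(535,350),(535,270),(524,290),(550,330),(505,262)],0.1))
# setarm
a=[(211.9,191),(206.1,219.8)];b=[(316.2,155.2),(285.2,139.8)]
for r in tri(a,b):print(r)
print("block tri",tri([(390,268.5),(425.7,258.8),(366,251.25)],[(306.2,302),(333.1,330),(315.7,277)]))
go((0.5228,-0.1227,0.10),toolR(0.16-np.pi/2))
go((0.498,-0.300,0.10),toolR(-0.371-np.pi/2))
E
```

```text
[[ 0.2254 -0.6243  0.    ]
 [ 0.4639 -0.6358  0.    ]
 [ 0.4038 -0.6001  0.    ]
 [ 0.2993 -0.5983  0.    ]
 [ 0.2842 -0.6716  0.    ]] [[ 0.2357 -0.5885  0.1   ]
 [ 0.4602 -0.5993  0.1   ]
 [ 0.4037 -0.5657  0.1   ]
 [ 0.291  -0.633   0.1   ]
 [ 0.4838 -0.5154  0.1   ]]
(array([0.7029, 0.3316, 0.077 ]), np.float64(0.001353769238264492))
(array([0.6037, 0.3304, 0.1596]), np.float64(0.00456109847952126))
block tri [(array([ 0.4682, -0.1928,  0.0377]), np.float64(0.004691364854720258)), (array([ 0.4958, -0.2992,  0.0395]), np.float64(0.005327471315882199)), (array([ 0.5212, -0.1223,  0.0379]), np.float64(0.0030250945188206803))]
lin cm [-43.84 -48.24  13.11] rot [-0.     0.002  0.064] from [ 0.1498 -0.6576  0.23  ] t 0.1 open 0.0856 F [ 0.  -0.4 -0.1]
lin cm [-27.11 -41.89  13.08] rot [0.    0.002 0.595] from [ 0.1498 -0.6576  0.23  ] t 0.1 open 0.0856 F [ 0.  -0.4 -0.1]
```

```bash
python3 -m crank '[{"rotation":[0,0,0],"linear":[-4,-0.9,0],"gripper":-1},{"rotation":[0,0,0],"linear":[-8,-1.8,0],"gripper":-1},{"rotation":[0,0,0.05],"linear":[-12,-2.7,0],"gripper":-0.5},{"rotation":[0,0,0.1],"linear":[-15.6,-3.6,0],"gripper":-0.3},{"rotation":[0,0,0.2],"linear":[-16.5,-7,1],"gripper":-0.3},{"rotation":[0,0,0.3],"linear":[-17.5,-11,2],"gripper":-0.3},{"rotation":[0,0,0.4],"linear":[-18.5,-15,3],"gripper":-0.3},{"rotation":[0,0,0.5],"linear":[-20,-18,4],"gripper":-0.3}]' 40; python3 - <<'E'
from h import *
go((0.498,-0.300,0.07),toolR(-0.371-np.pi/2))
E
```

```text
time: 0.77
tool_pos: [0.2826, -0.4215, 0.1903]
eef_rot: [[-0.278, -0.961, 0.001], [-0.961, 0.278, 0.001], [-0.001, -0.0, -1.0]]
force: [0.2, 0.2, -0.8]
opening: 0.0558
lin cm [-17.64 -17.31  12.06] rot [-0.     0.001  0.089] from [ 0.2826 -0.4215  0.1903] t 0.77 open 0.0558 F [ 0.2  0.2 -0.8]
```

```bash
python3 -m crank '[{"rotation":[0,0,0.02],"linear":[-2.6,-2.6,1.0],"gripper":-0.3},{"rotation":[0,0,0.04],"linear":[-5.2,-5.1,3],"gripper":-0.3},{"rotation":[0,0,0.06],"linear":[-7.8,-7.7,5],"gripper":-0.3},{"rotation":[0,0,0.089],"linear":[-10.4,-10.2,7],"gripper":-0.3},{"rotation":[0,0,0.089],"linear":[-13,-12.8,9],"gripper":-0.3},{"rotation":[0,0,0.089],"linear":[-15.4,-15.1,10.5],"gripper":-0.3},{"rotation":[0,0,0.089],"linear":[-17,-16.7,12.1],"gripper":-0.3},{"rotation":[0,0,0.089],"linear":[-17.6,-17.3,12.1],"gripper":-0.3}]'; python3 - <<'E'
from h import *
im=get_image("top");cv2.imwrite("pics/top1.png",cv2.resize(im[185:325,320:460],None,fx=4,fy=4,interpolation=cv2.INTER_CUBIC)[:,:,::-1])
go((0.498,-0.300,0.010),toolR(-0.371-np.pi/2))
E
```

```text
time: 1.43
tool_pos: [0.4978, -0.2966, 0.0654]
eef_rot: [[-0.359, -0.933, -0.004], [-0.933, 0.359, 0.006], [-0.004, 0.006, -1.0]]
force: [-1.2, 0.5, -0.3]
opening: 0.0557
lin cm [ 0.28 -0.07  5.72] rot [0.004 0.004 0.004] from [ 0.4985 -0.2974  0.0672] t 1.48 open 0.0556 F [-0.4 -0.9  0.4]
```

View pics/top1.png

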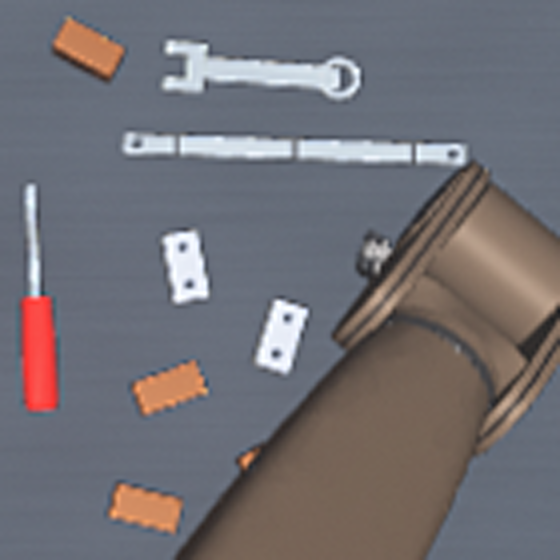

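The arm hides block1 here, but the pose is right. Descend and grip.

```bash
python3 -m crank '[{"rotation":[0,0,0],"linear":[0.2,0,1.5],"gripper":-0.3},{"rotation":[0,0,0],"linear":[0.3,0,3],"gripper":-0.3},{"rotation":[0,0,0],"linear":[0.3,0,4.5],"gripper":-0.3},{"rotation":[0,0,0],"linear":[0.3,0,5.5],"gripper":-0.3},{"rotation":[0,0,0],"linear":[0.3,0,5.7],"gripper":-0.3},{"rotation":[0,0,0],"linear":[0.3,0,5.7],"gripper":0.6},{"rotation":[0,0,0],"linear":[0.3,0,5.7],"gripper":0.6},{"rotation":[0,0,0],"linear":[0.3,0,5.7],"gripper":0.6}]' 40
python3 -m crank '[{"rotation":[0,0,0],"linear":[0,0,0],"gripper":0.6},{"rotation":[0,0,0],"linear":[0,0,0],"gripper":0.6},{"rotation":[0,0,0],"linear":[0,0,-0.4],"gripper":0.6},{"rotation":[0,0,0],"linear":[0,0,-0.8],"gripper":0.6},{"rotation":[0,0,0],"linear":[0,0,-1.2],"gripper":0.6},{"rotation":[0,0,0],"linear":[0,0,-1.5],"gripper":0.6},{"rotation":[0,0,0],"linear":[0,0,-1.5],"gripper":0.6},{"rotation":[0,0,0],"linear":[0,0,-1.5],"gripper":0.6}]'
python3 - <<'E'
from h import *
go((0.570,-0.2976,0.022),toolR(-0.0404-np.pi/2))
E
```

```text
time: 2.15
tool_pos: [0.498, -0.3009, 0.0117]
eef_rot: [[-0.359, -0.933, -0.0], [-0.933, 0.359, 0.003], [-0.003, 0.002, -1.0]]
force: [-0.1, -1.5, -2.7]
opening: 0.0242
time: 2.82
tool_pos: [0.4982, -0.3011, 0.0271]
eef_rot: [[-0.359, -0.933, 0.0], [-0.933, 0.359, 0.003], [-0.002, 0.001, -1.0]]
force: [-0.6, 0.3, -4.0]
opening: 0.0244
lin cm [-2.91 -6.57  0.52] rot [ 0.     0.003 -0.327] from [ 0.4982 -0.3011  0.0271] t 2.82 open 0.0244 F [-0.6  0.3 -4. ]
```

```bash
python3 -m crank '[{"rotation":[0,0,-0.06],"linear":[-0.6,-1.3,0],"gripper":0.6},{"rotation":[0,0,-0.12],"linear":[-1.2,-2.6,0],"gripper":0.6},{"rotation":[0,0,-0.18],"linear":[-1.8,-3.9,0],"gripper":0.6},{"rotation":[0,0,-0.24],"linear":[-2.3,-5.2,0],"gripper":0.6},{"rotation":[0,0,-0.3],"linear":[-2.7,-6.1,0],"gripper":0.6},{"rotation":[0,0,-0.33],"linear":[-2.9,-6.5,0.3],"gripper":0.6},{"rotation":[0,0,-0.33],"linear":[-2.9,-6.55,0.9],"gripper":0.6},{"rotation":[0,0,-0.33],"linear":[-2.9,-6.55,1.4],"gripper":0.6}]'
python3 - <<'E'
from h import *
go((0.5785,-0.2976,0.0117),toolR(-0.0404-np.pi/2))
E
```

```text
time: 3.48
tool_pos: [0.5696, -0.2973, 0.0123]
eef_rot: [[-0.038, -0.999, -0.001], [-0.999, 0.038, 0.003], [-0.003, 0.001, -1.0]]
force: [-0.9, 1.2, -3.1]
opening: 0.0247
lin cm [-0.01 -0.89  0.06] rot [0.001 0.003 0.002] from [ 0.5696 -0.2973  0.0123] t 3.48 open 0.0247 F [-0.9  1.2 -3.1]
```

```bash
python3 -m crank '[{"rotation":[0,0,0],"linear":[0,-0.2,0.05],"gripper":0.6},{"rotation":[0,0,0],"linear":[0,-0.4,0.05],"gripper":0.6},{"rotation":[0,0,0],"linear":[0,-0.55,0.05],"gripper":0.6},{"rotation":[0,0,0],"linear":[0,-0.65,0.05],"gripper":0.6},{"rotation":[0,0,0],"linear":[0,-0.75,0.05],"gripper":0.6},{"rotation":[0,0,0],"linear":[0,-0.8,0.05],"gripper":0.6},{"rotation":[0,0,0],"linear":[0,-0.85,0.05],"gripper":0.6},{"rotation":[0,0,0],"linear":[0,-0.9,0.05],"gripper":0.6}]'
```

```text
time: 4.15
tool_pos: [0.578, -0.2975, 0.0116]
eef_rot: [[-0.038, -0.999, -0.002], [-0.999, 0.038, 0.003], [-0.003, 0.002, -1.0]]
force: [-3.4, -1.0, 0.0]
opening: 0.0246
```

```bash
python3 -m crank '[{"rotation":[0,0,0],"linear":[0,-0.05,0],"gripper":0.6},{"rotation":[0,0,0],"linear":[0,-0.1,0],"gripper":0.6},{"rotation":[0,0,0],"linear":[0,-0.15,0],"gripper":0.6},{"rotation":[0,0,0],"linear":[0,-0.2,0],"gripper":0.6},{"rotation":[0,0,0],"linear":[0,-0.2,0],"gripper":0.6},{"rotation":[0,0,0],"linear":[0,-0.2,0],"gripper":0.6},{"rotation":[0,0,0],"linear":[0,-0.2,0],"gripper":0.6},{"rotation":[0,0,0],"linear":[0,-0.2,0],"gripper":0.6}]'
```

```text
time: 4.82
tool_pos: [0.578, -0.2975, 0.0117]
eef_rot: [[-0.038, -0.999, -0.008], [-0.999, 0.037, 0.005], [-0.005, 0.008, -1.0]]
force: [-8.7, 0.3, 2.0]
opening: 0.0245
```

It's against the rail: the tool is blocked at x=0.578 with −8.7 N. Release and lift.

```bash
python3 -m crank '[{"rotation":[0,0,0],"linear":[0,0,0],"gripper":0.5},{"rotation":[0,0,0],"linear":[0,0,0],"gripper":0},{"rotation":[0,0,0],"linear":[0,0,0],"gripper":-0.3},{"rotation":[0,0,0],"linear":[0,0,-0.5],"gripper":-0.3},{"rotation":[0,0,0],"linear":[0,0,-2],"gripper":-0.3},{"rotation":[0,0,0],"linear":[0,0,-4.5],"gripper":-0.3},{"rotation":[0,0,0],"linear":[0,1,-6],"gripper":-0.3},{"rotation":[0,0,0],"linear":[-1,3,-6],"gripper":-0.3}]'
python3 - <<'E'
from h import *
go((0.470,-0.1928,0.07),toolR(-0.321-np.pi/2))
E
```

```text
time: 5.48
tool_pos: [0.5537, -0.2906, 0.0794]
eef_rot: [[-0.037, -0.999, 0.004], [-0.999, 0.037, -0.004], [0.004, -0.004, -1.0]]
force: [0.2, -1.1, 1.2]
opening: 0.0554
lin cm [-9.46  8.74  0.86] rot [-0.005 -0.003  0.284] from [ 0.5537 -0.2906  0.0794] t 5.48 open 0.0554 F [ 0.2 -1.1  1.2]
```

```bash
python3 -m crank '[{"rotation":[0,0,0.05],"linear":[-2,1.9,0],"gripper":-0.3},{"rotation":[0,0,0.1],"linear":[-4,3.8,0],"gripper":-0.3},{"rotation":[0,0,0.16],"linear":[-6,5.6,0.2],"gripper":-0.3},{"rotation":[0,0,0.22],"linear":[-7.8,7.2,0.4],"gripper":-0.3},{"rotation":[0,0,0.284],"linear":[-9,8.3,0.6],"gripper":-0.3},{"rotation":[0,0,0.284],"linear":[-9.5,8.7,0.9],"gripper":-0.3},{"rotation":[0,0,0.284],"linear":[-9.5,8.7,0.9],"gripper":-0.3},{"rotation":[0,0,0.284],"linear":[-9.5,8.7,1.5],"gripper":-0.3}]'
python3 - <<'E'
from h import *
im=get_image("side");cv2.imwrite("pics/side1.png",cv2.resize(im[220:400,200:420],None,fx=3,fy=3,interpolation=cv2.INTER_CUBIC)[:,:,::-1])
go((0.470,-0.1928,0.0115),toolR(-0.321-np.pi/2))
E
```

```text
time: 6.15
tool_pos: [0.4724, -0.1937, 0.0657]
eef_rot: [[-0.314, -0.949, 0.009], [-0.949, 0.314, -0.007], [0.004, -0.01, -1.0]]
force: [0.3, -1.0, 0.4]
opening: 0.0554
lin cm [-0.03  0.2   5.23] rot [-0.007 -0.003  0.   ] from [ 0.4715 -0.1934  0.0638] t 6.2 open 0.0554 F [-0.5  0.4 -1.4]
```

View pics/side1.png

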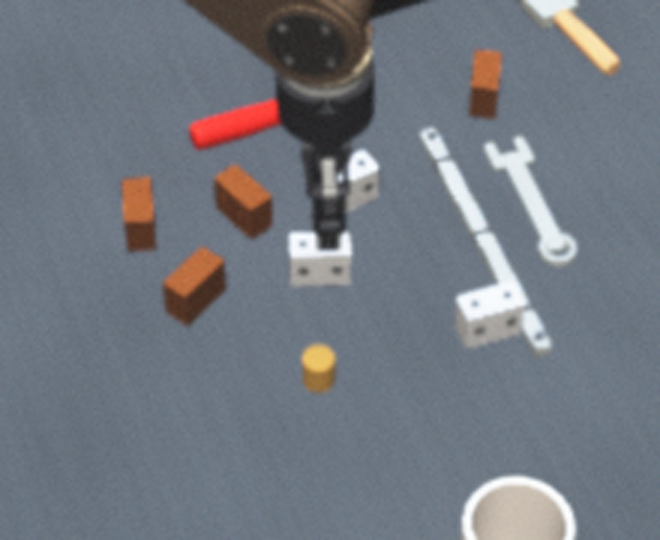

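Block1 stands home at the rail, around crop (492,312). The gripper is over block2 at crop (320,255), so descend.

```bash
python3 -m crank '[{"rotation":[-0.007,-0.003,0],"linear":[0,0.2,1.3],"gripper":-0.3},{"rotation":[-0.007,-0.003,0],"linear":[0,0.2,2.7],"gripper":-0.3},{"rotation":[-0.007,-0.003,0],"linear":[0,0.2,4.1],"gripper":-0.3},{"rotation":[-0.007,-0.003,0],"linear":[0,0.2,5],"gripper":-0.3},{"rotation":[-0.007,-0.003,0],"linear":[0,0.2,5.2],"gripper":-0.3},{"rotation":[-0.007,-0.003,0],"linear":[0,0.2,5.2],"gripper":0.6},{"rotation":[-0.007,-0.003,0],"linear":[0,0.2,5.2],"gripper":0.6},{"rotation":[-0.007,-0.003,0],"linear":[0,0.2,5.2],"gripper":0.6}]' 40
python3 -m crank '[{"rotation":[0,0,0],"linear":[0,0,0],"gripper":0.6},{"rotation":[0,0,0],"linear":[0,0,0],"gripper":0.6},{"rotation":[0,0,0],"linear":[0,0,-0.4],"gripper":0.6},{"rotation":[0,0,0],"linear":[0,0,-0.8],"gripper":0.6},{"rotation":[0,0,0],"linear":[0,0,-1.2],"gripper":0.6},{"rotation":[0,0,0],"linear":[0,0,-1.5],"gripper":0.6},{"rotation":[0,0,0],"linear":[0,0,-1.5],"gripper":0.6},{"rotation":[0,0,0],"linear":[0,0,-1.5],"gripper":0.6}]'
python3 - <<'E'
from h import *
go((0.573,-0.2077,0.022),toolR(-0.0404-np.pi/2))
E
```

```text
time: 6.87
tool_pos: [0.4707, -0.1936, 0.0127]
eef_rot: [[-0.315, -0.949, 0.002], [-0.949, 0.315, -0.001], [0.001, -0.002, -1.0]]
force: [0.3, -0.2, -3.5]
opening: 0.0241
time: 7.53
tool_pos: [0.4709, -0.1937, 0.0281]
eef_rot: [[-0.315, -0.949, 0.003], [-0.949, 0.315, -0.002], [0.001, -0.003, -1.0]]
force: [-1.2, -0.7, -3.3]
opening: 0.0243
lin cm [ -1.89 -10.13   0.64] rot [-0.003 -0.001 -0.28 ] from [ 0.4709 -0.1937  0.0281] t 7.53 open 0.0243 F [-1.2 -0.7 -3.3]
```

```bash
python3 -m crank '[{"rotation":[0,0,-0.05],"linear":[-0.35,-1.8,0],"gripper":0.6},{"rotation":[0,0,-0.1],"linear":[-0.7,-3.7,0],"gripper":0.6},{"rotation":[0,0,-0.15],"linear":[-1.05,-5.6,0],"gripper":0.6},{"rotation":[0,0,-0.2],"linear":[-1.4,-7.5,0],"gripper":0.6},{"rotation":[0,0,-0.25],"linear":[-1.7,-9.1,0],"gripper":0.6},{"rotation":[0,0,-0.28],"linear":[-1.9,-9.9,0.3],"gripper":0.6},{"rotation":[0,0,-0.28],"linear":[-1.9,-10.1,0.9],"gripper":0.6},{"rotation":[0,0,-0.28],"linear":[-1.9,-10.1,1.4],"gripper":0.6}]'
python3 - <<'E'
from h import *
go((0.5819,-0.2077,0.0125),toolR(-0.0404-np.pi/2))
E
```

```text
time: 8.2
tool_pos: [0.5725, -0.2073, 0.0134]
eef_rot: [[-0.041, -0.999, 0.001], [-0.999, 0.041, -0.001], [0.001, -0.001, -1.0]]
force: [0.5, 0.3, -3.3]
opening: 0.0246
lin cm [-0.   -0.94  0.09] rot [-0.001 -0.001 -0.001] from [ 0.5725 -0.2073  0.0134] t 8.2 open 0.0246 F [ 0.5  0.3 -3.3]
```

```bash
python3 -m crank '[{"rotation":[0,0,0],"linear":[0,-0.2,0.1],"gripper":0.6},{"rotation":[0,0,0],"linear":[0,-0.4,0.1],"gripper":0.6},{"rotation":[0,0,0],"linear":[0,-0.55,0.1],"gripper":0.6},{"rotation":[0,0,0],"linear":[0,-0.7,0.1],"gripper":0.6},{"rotation":[0,0,0],"linear":[0,-0.85,0.1],"gripper":0.6},{"rotation":[0,0,0],"linear":[0,-0.95,0.1],"gripper":0.6},{"rotation":[0,0,0],"linear":[0,-1.05,0.1],"gripper":0.6},{"rotation":[0,0,0],"linear":[0,-1.1,0.1],"gripper":0.6}]'
```

```text
time: 8.87
tool_pos: [0.5824, -0.2077, 0.0124]
eef_rot: [[-0.041, -0.999, -0.002], [-0.999, 0.041, -0.001], [0.001, 0.002, -1.0]]
force: [-7.4, -0.2, 5.7]
opening: 0.0243
```

Contact at x=0.5824 (−7.4 N). Release, then go to block3.

```bash
python3 -m crank '[{"rotation":[0,0,0],"linear":[0,0,0],"gripper":0.5},{"rotation":[0,0,0],"linear":[0,0,0],"gripper":0},{"rotation":[0,0,0],"linear":[0,0,0],"gripper":-0.3},{"rotation":[0,0,0],"linear":[0,0,-0.5],"gripper":-0.3},{"rotation":[0,0,0],"linear":[0,0,-2],"gripper":-0.3},{"rotation":[0,0,0],"linear":[0,0,-4.5],"gripper":-0.3},{"rotation":[0,0,0],"linear":[0,1,-6],"gripper":-0.3},{"rotation":[0,0,0],"linear":[-1,3,-6],"gripper":-0.3}]'
python3 - <<'E'
from h import *
go((0.5226,-0.1227,0.065),toolR(0.16-np.pi/2))
E
```

```text
time: 9.53
tool_pos: [0.5576, -0.1996, 0.0781]
eef_rot: [[-0.041, -0.999, 0.009], [-0.999, 0.041, -0.007], [0.006, -0.009, -1.0]]
force: [-0.0, 0.3, 0.7]
opening: 0.0554
lin cm [-7.54  3.83  1.22] rot [-0.009 -0.007 -0.201] from [ 0.5576 -0.1996  0.0781] t 9.53 open 0.0554 F [-0.   0.3  0.7]
```

```bash
python3 -m crank '[{"rotation":[0,0,-0.05],"linear":[-1.9,1,0],"gripper":-0.3},{"rotation":[0,0,-0.1],"linear":[-3.8,2,0],"gripper":-0.3},{"rotation":[-0.005,-0.003,-0.15],"linear":[-5.6,2.9,0],"gripper":-0.3},{"rotation":[-0.009,-0.007,-0.2],"linear":[-7,3.6,0.5],"gripper":-0.3},{"rotation":[-0.009,-0.007,-0.2],"linear":[-7.5,3.8,1],"gripper":-0.3},{"rotation":[-0.009,-0.007,-0.2],"linear":[-7.5,3.8,1.2],"gripper":-0.3},{"rotation":[-0.009,-0.007,-0.2],"linear":[-7.5,3.8,1.2],"gripper":-0.3},{"rotation":[-0.009,-0.007,-0.2],"linear":[-7.5,3.8,1.5],"gripper":-0.3}]'
python3 - <<'E'
from h import *
im=get_image("side");cv2.imwrite("pics/side2.png",cv2.resize(im[220:400,200:420],None,fx=3,fy=3,interpolation=cv2.INTER_CUBIC)[:,:,::-1])
go((0.5226,-0.1227,0.0115),toolR(0.16-np.pi/2))
E
```

```text
time: 10.2
tool_pos: [0.524, -0.1241, 0.0629]
eef_rot: [[0.157, -0.988, 0.002], [-0.988, -0.157, -0.001], [0.002, -0.001, -1.0]]
force: [0.2, -0.3, -0.3]
opening: 0.0553
lin cm [-0.15  0.07  5.05] rot [-0.    -0.001 -0.002] from [ 0.5235 -0.124   0.062 ] t 10.25 open 0.0555 F [ 0.8 -1.1 -0.7]
```

View pics/side2.png

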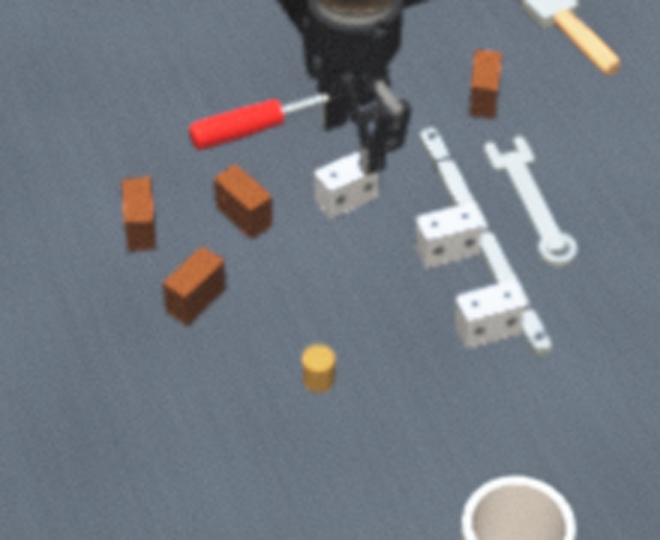

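Blocks 1 and 2 stand at the rail, at crop (492,312) and (450,235). The gripper is over block3 at (346,185).

```bash
python3 -m crank '[{"rotation":[0,0,0],"linear":[-0.1,0.1,1.3],"gripper":-0.3},{"rotation":[0,0,0],"linear":[-0.1,0.1,2.6],"gripper":-0.3},{"rotation":[0,0,0],"linear":[-0.1,0.1,4],"gripper":-0.3},{"rotation":[0,0,0],"linear":[-0.1,0.1,4.8],"gripper":-0.3},{"rotation":[0,0,0],"linear":[-0.1,0.1,5],"gripper":-0.3},{"rotation":[0,0,0],"linear":[-0.1,0.1,5],"gripper":0.6},{"rotation":[0,0,0],"linear":[-0.1,0.1,5],"gripper":0.6},{"rotation":[0,0,0],"linear":[-0.1,0.1,5],"gripper":0.6}]' 40
python3 -m crank '[{"rotation":[0,0,0],"linear":[0,0,0],"gripper":0.6},{"rotation":[0,0,0],"linear":[0,0,0],"gripper":0.6},{"rotation":[0,0,0],"linear":[0,0,-0.4],"gripper":0.6},{"rotation":[0,0,0],"linear":[0,0,-0.8],"gripper":0.6},{"rotation":[0,0,0],"linear":[0,0,-1.2],"gripper":0.6},{"rotation":[0,0,0],"linear":[0,0,-1.5],"gripper":0.6},{"rotation":[0,0,0],"linear":[0,0,-1.5],"gripper":0.6},{"rotation":[0,0,0],"linear":[0,0,-1.5],"gripper":0.6}]'
python3 - <<'E'
from h import *
go((0.577,-0.1178,0.022),toolR(-0.0404-np.pi/2))
E
```

```text
time: 10.92
tool_pos: [0.5232, -0.1235, 0.0132]
eef_rot: [[0.156, -0.988, 0.002], [-0.988, -0.156, -0.001], [0.001, -0.002, -1.0]]
force: [-0.1, -0.6, -3.2]
opening: 0.0242
time: 11.58
tool_pos: [0.5235, -0.1236, 0.0286]
eef_rot: [[0.157, -0.988, 0.003], [-0.988, -0.157, -0.001], [0.002, -0.003, -1.0]]
force: [0.0, 0.5, -4.2]
opening: 0.0245
lin cm [ 0.26 -5.38  0.67] rot [-0.003 -0.002  0.198] from [ 0.5235 -0.1236  0.0286] t 11.58 open 0.0245 F [ 0.   0.5 -4.2]
```

```bash
python3 -m crank '[{"rotation":[0,0,0.05],"linear":[0.05,-1.2,0],"gripper":0.6},{"rotation":[0,0,0.1],"linear":[0.1,-2.4,0],"gripper":0.6},{"rotation":[0,0,0.15],"linear":[0.2,-3.6,0],"gripper":0.6},{"rotation":[0,0,0.2],"linear":[0.26,-4.7,0],"gripper":0.6},{"rotation":[0,0,0.2],"linear":[0.26,-5.3,0],"gripper":0.6},{"rotation":[0,0,0.2],"linear":[0.26,-5.4,0.4],"gripper":0.6},{"rotation":[0,0,0.2],"linear":[0.26,-5.4,0.9],"gripper":0.6},{"rotation":[0,0,0.2],"linear":[0.26,-5.4,1.4],"gripper":0.6}]'
python3 -m crank '[{"rotation":[0,0,0],"linear":[0,-0.2,0.1],"gripper":0.6},{"rotation":[0,0,0],"linear":[0,-0.4,0.1],"gripper":0.6},{"rotation":[0,0,0],"linear":[0,-0.55,0.1],"gripper":0.6},{"rotation":[0,0,0],"linear":[0,-0.7,0.1],"gripper":0.6},{"rotation":[0,0,0],"linear":[0,-0.85,0.1],"gripper":0.6},{"rotation":[0,0,0],"linear":[0,-0.95,0.1],"gripper":0.6},{"rotation":[0,0,0],"linear":[0,-1.05,0.1],"gripper":0.6},{"rotation":[0,0,0],"linear":[0,-1.1,0.1],"gripper":0.6}]'
python3 - <<'E'
from h import *
go((0.5855,-0.1178,0.0115),toolR(-0.0404-np.pi/2))
E
```

```text
time: 12.25
tool_pos: [0.5763, -0.1175, 0.0138]
eef_rot: [[-0.042, -0.999, 0.001], [-0.999, 0.042, -0.001], [0.001, -0.001, -1.0]]
force: [0.0, 0.1, -4.5]
opening: 0.0243
time: 12.92
tool_pos: [0.5853, -0.118, 0.013]
eef_rot: [[-0.041, -0.999, -0.005], [-0.999, 0.041, -0.0], [0.001, 0.005, -1.0]]
force: [-11.4, -0.0, 10.2]
opening: 0.0242
lin cm [-0.02 -0.02  0.15] rot [ 0.005 -0.001 -0.001] from [ 0.5853 -0.118   0.013 ] t 12.92 open 0.0242 F [-11.4  -0.   10.2]
```

Contact (−11.4 N). Release, rise and back off, then check the row from above.

```bash
python3 -m crank '[{"rotation":[0,0,0],"linear":[0,0,0],"gripper":0.5},{"rotation":[0,0,0],"linear":[0,0,0],"gripper":0},{"rotation":[0,0,0],"linear":[0,0,0],"gripper":-0.3},{"rotation":[0,0,0],"linear":[0,0,-0.5],"gripper":-0.3},{"rotation":[0,0,0],"linear":[0,0,-2],"gripper":-0.3},{"rotation":[0,0,0],"linear":[0,0,-5],"gripper":-0.3},{"rotation":[0,0,0],"linear":[-1,2,-9],"gripper":-0.3},{"rotation":[0,0,0],"linear":[-3,4,-12],"gripper":-0.3}]'
python3 -m crank '[{"rotation":[0,0,0],"linear":[-3,2,-1],"gripper":-0.3},{"rotation":[0,0,0],"linear":[-6.5,3,-2],"gripper":-0.3},{"rotation":[0,0,0],"linear":[-10,4,-3],"gripper":-0.3},{"rotation":[0,0,0],"linear":[-14,4.5,-3],"gripper":-0.3},{"rotation":[0,0,0],"linear":[-18,5,-3],"gripper":-0.3},{"rotation":[0,0,0],"linear":[-22,5,-3],"gripper":-0.3},{"rotation":[0,0,0],"linear":[-25,5,-3],"gripper":-0.3},{"rotation":[0,0,0],"linear":[-26,5,-3],"gripper":-0.3}]'
python3 - <<'E'
from h import *
np.set_printoptions(precision=4,suppress=True)
im=get_image("top");cv2.imwrite("pics/top2f.png",im[:,:,::-1])
cv2.imwrite("pics/top2.png",cv2.resize(im[185:325,180:460],None,fx=2.8,fy=2.8,interpolation=cv2.INTER_CUBIC)[:,:,::-1])
E
```

```text
time: 13.58
tool_pos: [0.5501, -0.0895, 0.1329]
eef_rot: [[-0.043, -0.999, -0.002], [-0.999, 0.043, -0.002], [0.002, 0.002, -1.0]]
force: [1.9, -0.0, 0.3]
opening: 0.0553
time: 14.25
tool_pos: [0.5114, 0.1763, 0.1633]
eef_rot: [[-0.039, -0.999, 0.0], [-0.999, 0.039, -0.0], [0.0, -0.0, -1.0]]
force: [-0.2, 0.3, -0.0]
opening: 0.0554
```

View pics/top2f.png

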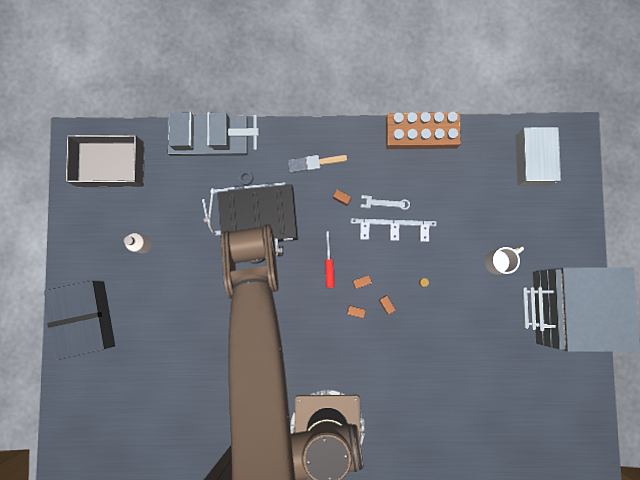

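```bash
python3 - <<'E'
from h import *
np.set_printoptions(precision=4,suppress=True)
im=cv2.imread("pics/top2f.png")[:,:,::-1]
th=-0.0404;C=np.array([0.6139,-0.209]);RX=np.array([np.cos(th),np.sin(th)]);RY=np.array([-np.sin(th),np.cos(th)])
for c in blobs(im,165,(350,227,440,250),20):
    P=plane("top",c,0.04)[:,:2]-C; xr=P@RX; yr=P@RY
    near=xr.min(); b=boxof("top",c,0.04)
    print("near end x",near,"y range",yr.min(),yr.max(),"mid",(yr.min()+yr.max())/2,"yaw rel",b[3]-th,b[2])
    # yaw from side edges: y vs x
    for s in (1,-1):
        ys=yr*s; bins=np.linspace(near+.006,xr.max()-.006,8);pts=[(x,ys[abs(xr-x)<.003].max()*s) for x in bins if (abs(xr-x)<.003).any()]
        print("  edge slope",np.polyfit(*np.array(pts).T,1)[0])
# bar
im=cv2.imread("pics/top0.png")[:,:,::-1]
for c in blobs(im,140,(236,235,285,265),10):
    print("bar blob",c.mean(0),c.min(0),c.max(0)); q=c[c[:,1]>251.5]
    print(boxof("top",q.astype(np.float32),0.074))
k=lambda x,y:(190+(x+.5)/5.4-.5,165+(y+.5)/5.4-.5)
print(plane("top",[k(280,492),k(478,475),k(150,137),k(515,98)],.074))
E
```

```text
near end x -0.058874687925722306 y range -0.10368500754197757 -0.07759176073101483 mid -0.09063838413649619 yaw rel 0.015723914 [np.float32(26.139181), np.float32(43.77468)]
  edge slope 0.015759310301571683
  edge slope 0.0159639669710245
near end x -0.058366306169013296 y range -0.014020876415591067 0.012058708347929313 mid -0.0009810840338308766 yaw rel 0.02076003 [np.float32(26.201342), np.float32(40.161797)]
  edge slope 0.019218462571655923
  edge slope 0.02144679597983343
near end x -0.05814528730402848 y range 0.07579186384047615 0.10226374535038153 mid 0.08902780459542883 yaw rel -0.013862044 [np.float32(26.186014), np.float32(37.978874)]
  edge slope -0.0032700058279202817
  edge slope -0.01091001603309632
bar blob [259.4978 250.7894] [240.375 237.875] [278.625 258.125]
(array([0.5123, 0.1908]), array([0.5137, 0.1948]), [np.float32(19.053291), np.float32(110.518364)], np.float32(1.5612823))
[[0.5104 0.2442 0.074 ]
 [0.5186 0.137  0.074 ]
 [0.7058 0.3163 0.074 ]
 [0.7257 0.1165 0.074 ]]
```

```bash
python3 - <<'E'
import cv2
im=cv2.imread("pics/top0.png");cv2.imwrite("pics/d1.png",cv2.resize(im[182:245,195:245],None,fx=9.5,fy=9.5,interpolation=cv2.INTER_CUBIC))
s=cv2.imread("pics/side0.png");cv2.imwrite("pics/d2.png",cv2.resize(s[115:185,260:340],None,fx=8,fy=8,interpolation=cv2.INTER_CUBIC))
im=cv2.imread("pics/top2f.png");cv2.imwrite("pics/d3.png",cv2.resize(im[205:255,340:450],None,fx=7,fy=7,interpolation=cv2.INTER_CUBIC))
E
```

```text
(no output)
```

View pics/d1.png

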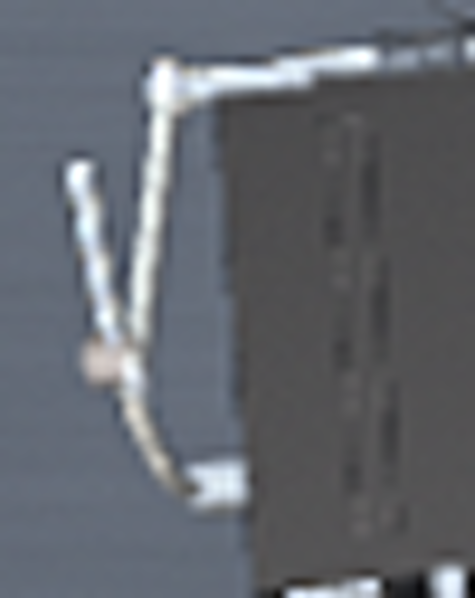

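View pics/d2.png

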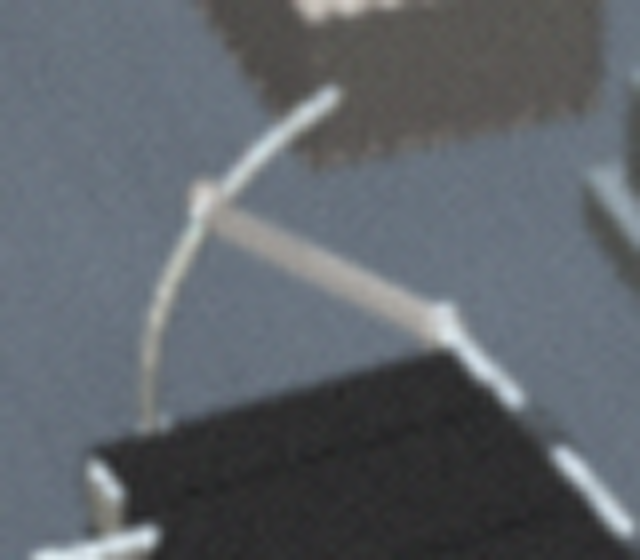

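View pics/d3.png

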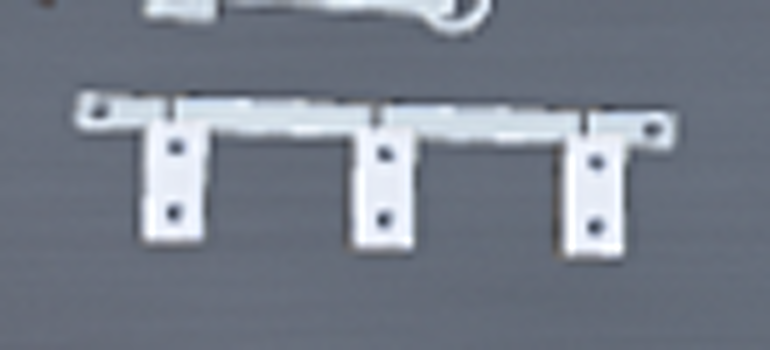

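All three blocks are home at the lines: within about 1 mm of place, yaw within 0.02 rad, and flush. Next I'll refine the case yaw, bar and setting-arm angle.

```bash
python3 - <<'E'
from h import *
np.set_printoptions(precision=4,suppress=True)
g=cv2.imread("pics/top0.png").min(2).astype(float)
def cent(cols,lo,hi,bg):
    out=[]
    for u in cols:
        c0,c1=lo(u),hi(u); r=np.arange(int(c0),int(c1)+1); w=np.clip(g[r,u]-bg,0,None); out.append((u,(r*w).sum()/w.sum()))
    return np.array(out)
b=cent(range(246,274),lambda u:251,lambda u:261,112); P=plane("top",b,.074)[:,:2]
f=np.polyfit(P[:,1],P[:,0],1);print("bar yaw",-f[0],"resid",np.std(P[:,0]-np.polyval(f,P[:,1])))
# bar arms outer columns at row 245
print("arm cols",[(u,int(g[246,u])) for u in list(range(236,248))+list(range(270,284))])
psi=-f[0]
h=plane("top",[(216,190.2),(283,184.0)],.074);print("hinge yaw",-np.diff(h[:,0])/np.diff(h[:,1]))
for psi in (psi,0.09,0.1):
    # bar centre y by side arms at rows 246
    cx=np.array([np.cos(psi),np.sin(psi)]);cy=np.array([-np.sin(psi),np.cos(psi)])
    B=np.array([np.polyval(f,.1905),.1905]); H=B+.2*cx; Q=H+.124*cy
    k=lambda x,y:(260+(x+.5)/8-.5,115+(y+.5)/8-.5)
    for a,bb in [((440,322),(215,215)),((420,330),(225,234)),((432,308),(235,212))]:
        c,d=ray("side",[k(*a),k(*bb)])
        n=np.r_[cy,0]; t=((np.r_[Q,.074]-c)@n)/(d@n); X=c+d*t[:,None]
        l=(X[:,:2]-Q)@cx; print(round(psi,3),B,Q,"along",l,"z",X[:,2],"angle",np.arctan2(X[1,2]-X[0,2],l[0]-l[1]),"from hinge",np.arctan2(X[1,2]-.074,-l[1]))
E
```

```text
bar yaw 0.08109366858592114 resid 0.00020847960533196098
arm cols [(236, 92), (237, 93), (238, 95), (239, 91), (240, 123), (241, 190), (242, 222), (243, 170), (244, 71), (245, 102), (246, 104), (247, 103), (270, 102), (271, 102), (272, 102), (273, 99), (274, 89), (275, 152), (276, 224), (277, 194), (278, 120), (279, 97), (280, 100), (281, 101), (282, 102), (283, 101)]
hinge yaw [0.0853]
0.081 [0.5138 0.1905] [0.703  0.3303] along [-0.0057 -0.1011] z [0.0811 0.159 ] angle 0.6844222648845528 from hinge 0.698667684777184
0.081 [0.5138 0.1905] [0.703  0.3303] along [-0.0145 -0.0972] z [0.08   0.1493] angle 0.6974763253199925 from hinge 0.6588183039221507
0.081 [0.5138 0.1905] [0.703  0.3303] along [-0.0093 -0.0929] z [0.0889 0.1579] angle 0.6905579348135543 from hinge 0.7346265593371164
0.09 [0.5138 0.1905] [0.7018 0.332 ] along [-0.0038 -0.0996] z [0.0797 0.1583] angle 0.6863873460756494 from hinge 0.7022454297000874
0.09 [0.5138 0.1905] [0.7018 0.332 ] along [-0.0126 -0.0957] z [0.0787 0.1486] angle 0.6993732119745714 from hinge 0.6620328932872586
0.09 [0.5138 0.1905] [0.7018 0.332 ] along [-0.0074 -0.0914] z [0.0875 0.1572] angle 0.6924570600004437 from hinge 0.7387391051067939
0.1 [0.5138 0.1905] [0.7004 0.3338] along [-0.0015 -0.0979] z [0.0782 0.1576] angle 0.6885400332644508 from hinge 0.7063720200217629
0.1 [0.5138 0.1905] [0.7004 0.3338] along [-0.0104 -0.094 ] z [0.0772 0.1478] angle 0.701449429126359 from hinge 0.6657444221435174
0.1 [0.5138 0.1905] [0.7004 0.3338] along [-0.0051 -0.0896] z [0.086  0.1564] angle 0.6945359877592384 from hinge 0.7435031870941945
```

The setting arm reads about 0.69 rad, the case yaw about 0.083, and the bar centre is near (0.514, 0.1905, 0.074). Turn the wrist to grip across the bar.

```bash
cat >> h.py <<'E'
PSI=0.083;CX=np.array([np.cos(PSI),np.sin(PSI),0]);CY=np.array([-np.sin(PSI),np.cos(PSI),0]);BAR=np.array([.5138,.1905,.074]);HNG=BAR+.2*CX
def lidR(t):
    z=np.sin(t)*CX-np.cos(t)*np.array([0,0,1.]);x=np.cos(t)*CX+np.sin(t)*np.array([0,0,1.]);return np.c_[x,np.cross(z,x),z]
def lidpose(phi,t,back=0.0):
    R=lidR(t);b=HNG-.2*np.cos(phi)*CX+np.array([0,0,.2*np.sin(phi)]);return b+(.019-back)*R[:,2],R
E
python3 -m crank '[{"rotation":[0,0,-0.12],"linear":[0,0.2,0],"gripper":-0.1},{"rotation":[0,0,-0.24],"linear":[0,0.5,0],"gripper":0},{"rotation":[0,0,-0.36],"linear":[0,0.8,0],"gripper":0.1},{"rotation":[0,0,-0.48],"linear":[0,1.1,0],"gripper":0.3},{"rotation":[0,0,-0.6],"linear":[-0.3,1.4,0],"gripper":0.3},{"rotation":[0,0,-0.72],"linear":[-0.6,1.7,0],"gripper":0.3},{"rotation":[0,0,-0.84],"linear":[-0.9,2,0],"gripper":0.3},{"rotation":[0,0,-0.94],"linear":[-1.2,2.2,0],"gripper":0.3}]' 60
python3 - <<'E'
from h import *
print(get_state()["q"]); go(*lidpose(0,0.2,0.06))
E
```

```text
time: 14.97
tool_pos: [0.4902, 0.1876, 0.1633]
eef_rot: [[0.787, -0.618, 0.0], [-0.618, -0.787, -0.001], [0.001, 0.0, -1.0]]
force: [-0.4, -0.2, 0.7]
opening: 0.0299
[ 1.72386562e-01  2.30058056e-02  2.00380326e+00 -8.52006591e-04
  1.11461799e+00  8.38384050e-01]
lin cm [ 1.07 -1.13  4.91] rot [ 0.075  0.19  -0.746] from [0.4902 0.1876 0.1633] t 14.97 open 0.0299 F [-0.4 -0.2  0.7]
```

```bash
python3 -m crank '[{"rotation":[0.01,0.03,-0.12],"linear":[0.1,-0.1,0.3],"gripper":0.3},{"rotation":[0.02,0.06,-0.24],"linear":[0.3,-0.3,0.8],"gripper":0.3},{"rotation":[0.035,0.09,-0.36],"linear":[0.5,-0.5,1.5],"gripper":0.3},{"rotation":[0.045,0.12,-0.47],"linear":[0.7,-0.8,2.5],"gripper":0.3},{"rotation":[0.055,0.145,-0.58],"linear":[0.9,-1,3.5],"gripper":0.3},{"rotation":[0.065,0.17,-0.68],"linear":[1.07,-1.13,4.4],"gripper":0.3},{"rotation":[0.075,0.19,-0.746],"linear":[1.07,-1.13,4.9],"gripper":0.3},{"rotation":[0.075,0.19,-0.746],"linear":[1.07,-1.13,4.9],"gripper":0.3}]'
python3 - <<'E'
from h import *
im=get_image("side");cv2.imwrite("pics/side3.png",cv2.resize(im[60:260,200:420],None,fx=3,fy=3,interpolation=cv2.INTER_CUBIC)[:,:,::-1])
go(*lidpose(0,0.2))
E
```

```text
time: 15.63
tool_pos: [0.5044, 0.1882, 0.1125]
eef_rot: [[0.977, 0.083, 0.195], [0.081, -0.997, 0.015], [0.195, 0.001, -0.981]]
force: [0.4, -0.1, -0.2]
opening: 0.0298
lin cm [ 0.09 -0.14  5.95] rot [ 0.001  0.002 -0.003] from [0.5051 0.1885 0.1135] t 15.68 open 0.0298 F [-0.4 -0.3  0.6]
```

View pics/side3.png

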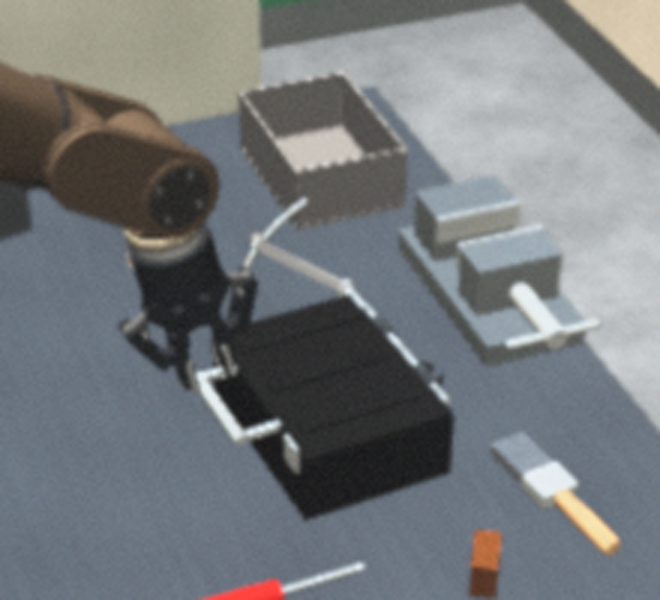

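```bash
python3 - <<'E'
from h import *
for p in (BAR,BAR+.047*CY,BAR-.047*CY,get_state()["tool_pos"]): print((proj("side",p)[0]-[200,60])*3)
E
```

```text
[221.45679961 407.4794228 ]
[202.31070707 380.50696072]
[241.31794488 435.4567135 ]
[212.02487394 378.5075619 ]
```

The predicted bar ends, (202,380) and (241,435), match the bar in the crop, and the fingers straddle it. Descend and grip.

```bash
python3 -m crank '[{"rotation":[0,0,0],"linear":[0.1,-0.1,1],"gripper":0.3},{"rotation":[0,0,0],"linear":[0.1,-0.1,2.2],"gripper":0.3},{"rotation":[0,0,0],"linear":[0.1,-0.1,3.4],"gripper":0.3},{"rotation":[0,0,0],"linear":[0.1,-0.1,4.6],"gripper":0.3},{"rotation":[0,0,0],"linear":[0.1,-0.1,5.5],"gripper":0.3},{"rotation":[0,0,0],"linear":[0.1,-0.1,5.9],"gripper":0.3},{"rotation":[0,0,0],"linear":[0.1,-0.1,5.9],"gripper":0.3},{"rotation":[0,0,0],"linear":[0.1,-0.1,5.9],"gripper":0.3}]' 60
python3 - <<'E'
from h import *
go(*lidpose(0,0.2))
E
```

```text
time: 16.35
tool_pos: [0.5175, 0.1905, 0.0554]
eef_rot: [[0.977, 0.08, 0.195], [0.079, -0.997, 0.015], [0.196, 0.001, -0.981]]
force: [-0.2, -0.8, 0.5]
opening: 0.0297
lin cm [ 0.01 -0.03  0.01] rot [ 0.001  0.003 -0.003] from [0.5175 0.1905 0.0554] t 16.35 open 0.0297 F [-0.2 -0.8  0.5]
```

```bash
python3 -m crank '[{"rotation":[0,0,0],"linear":[0,0,0],"gripper":0.5},{"rotation":[0,0,0],"linear":[0,0,0],"gripper":0.7},{"rotation":[0,0,0],"linear":[0,0,0],"gripper":0.9},{"rotation":[0,0,0],"linear":[0,0,0],"gripper":0.9},{"rotation":[0,0,0],"linear":[0,0,0],"gripper":0.9},{"rotation":[0,0,0],"linear":[0,0,0],"gripper":0.9},{"rotation":[0,0,0],"linear":[0,0,0],"gripper":0.9},{"rotation":[0,0,0],"linear":[0,0,0],"gripper":0.9}]' 60
python3 - <<'E'
from h import *
s=get_state();R=s["eef_rot"];p=s["tool_pos"];print(s["opening"],s["force"])
print("grasp pt",p-.019*R[:,2])
# offsets from this pose along the arc, constant orientation
for phi in (.1,.2,.3,.4,.5,.6,.65,.69):
    d=lidpose(phi,.2)[0]-lidpose(0,.2)[0]; print(phi,np.round(R.T@d*100,2))
E
```

```text
time: 17.02
tool_pos: [0.5149, 0.1903, 0.0548]
eef_rot: [[0.979, 0.08, 0.189], [0.079, -0.997, 0.014], [0.19, 0.001, -0.982]]
force: [-5.3, -0.8, 2.2]
opening: 0.0099
0.009918308909842332 [-5.31835505 -0.79030141  2.19268265]
grasp pt [0.51132578 0.1900854  0.07343251]
0.1 [ 0.48  0.   -1.94]
0.2 [ 1.14  0.   -3.83]
0.3 [ 2.    0.01 -5.63]
0.4 [ 3.03  0.01 -7.35]
0.5 [ 4.22  0.01 -8.95]
0.6 [ 5.570e+00  1.000e-02 -1.043e+01]
0.65 [ 6.300e+00  1.000e-02 -1.111e+01]
0.69 [ 6.910e+00  1.000e-02 -1.163e+01]
```

```bash
python3 -m crank '[{"rotation":[0,0,0],"linear":[0.08,0,-0.5],"gripper":0.9},{"rotation":[0,0,0],"linear":[0.2,0,-1],"gripper":0.9},{"rotation":[0,0,0],"linear":[0.33,0,-1.5],"gripper":0.9},{"rotation":[0,0,0],"linear":[0.48,0,-1.94],"gripper":0.9},{"rotation":[0,0,0],"linear":[0.7,0,-2.5],"gripper":0.9},{"rotation":[0,0,0],"linear":[0.9,0,-3.1],"gripper":0.9},{"rotation":[0,0,0],"linear":[1.1,0,-3.6],"gripper":0.9},{"rotation":[0,0,0],"linear":[1.14,0,-3.8],"gripper":0.9}]'
python3 - <<'E'
from h import *
im=get_image("side");cv2.imwrite("pics/side4.png",cv2.resize(im[60:260,200:420],None,fx=3,fy=3,interpolation=cv2.INTER_CUBIC)[:,:,::-1])
s=get_state();R=s["eef_rot"];p=s["tool_pos"];print(p,s["opening"],s["force"],s["wrist_torque"])
E
```

```text
time: 17.68
tool_pos: [0.5183, 0.1907, 0.0947]
eef_rot: [[0.979, 0.08, 0.187], [0.079, -0.997, 0.013], [0.188, 0.002, -0.982]]
force: [0.1, 0.4, -5.3]
opening: 0.0099
[0.5183638  0.19066317 0.09475052] 0.010140629813990342 [-1.23368625 -0.50047166 -4.58670646] [-0.10861674  0.62857304  0.02660614]
```

View pics/side4.png

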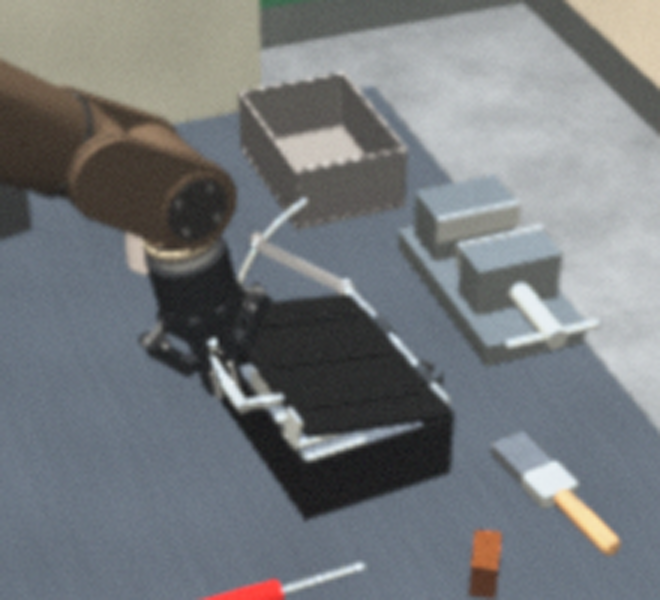

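The lid has come up cleanly with the bar. Compute the rest of the arc, leaning the gripper back a bit for clearance.

```bash
sed -i 's/BAR=np.array(\[.5138/BAR=np.array([.511/' h.py; python3 - <<'E'
from h import *
go(*lidpose(.2,.19))
for phi,t in ((.26,.22),(.32,.25),(.38,.28),(.44,.31),(.5,.34),(.56,.37),(.62,.4),(.69,.4)):
    print(phi,end=" ");go(*lidpose(phi,t))
E
```

```text
lin cm [ 0.03 -0.04 -0.03] rot [ 0.002  0.001 -0.002] from [0.5184 0.1907 0.0948] t 17.73 open 0.0101 F [-1.2 -0.5 -4.6]
0.26 lin cm [ 0.57 -0.04 -1.12] rot [ 0.002  0.031 -0.002] from [0.5184 0.1907 0.0948] t 17.73 open 0.0101 F [-1.2 -0.5 -4.6]
0.32 lin cm [ 1.18 -0.04 -2.19] rot [ 0.002  0.061 -0.002] from [0.5184 0.1907 0.0948] t 17.73 open 0.0101 F [-1.2 -0.5 -4.6]
0.38 lin cm [ 1.86 -0.04 -3.23] rot [ 0.002  0.091 -0.002] from [0.5184 0.1907 0.0948] t 17.73 open 0.0101 F [-1.2 -0.5 -4.6]
0.44 lin cm [ 2.59 -0.04 -4.22] rot [ 0.002  0.121 -0.002] from [0.5184 0.1907 0.0948] t 17.73 open 0.0101 F [-1.2 -0.5 -4.6]
0.5 lin cm [ 3.38 -0.04 -5.18] rot [ 0.002  0.151 -0.002] from [0.5184 0.1907 0.0948] t 17.73 open 0.0101 F [-1.2 -0.5 -4.6]
0.56 lin cm [ 4.23 -0.04 -6.09] rot [ 0.002  0.181 -0.002] from [0.5184 0.1907 0.0948] t 17.73 open 0.0101 F [-1.2 -0.5 -4.6]
0.62 lin cm [ 5.13 -0.04 -6.96] rot [ 0.002  0.211 -0.002] from [0.5184 0.1907 0.0948] t 17.73 open 0.0101 F [-1.2 -0.5 -4.6]
0.69 lin cm [ 6.17 -0.04 -7.89] rot [ 0.002  0.211 -0.002] from [0.5184 0.1907 0.0948] t 17.73 open 0.0101 F [-1.2 -0.5 -4.6]
```

```bash
python3 -m crank '[{"rotation":[0,0.03,0],"linear":[0.57,0,-1.1],"gripper":0.9},{"rotation":[0,0.06,0],"linear":[1.2,0,-2.2],"gripper":0.9},{"rotation":[0,0.09,0],"linear":[1.85,0,-3.2],"gripper":0.9},{"rotation":[0,0.12,0],"linear":[2.6,0,-4.2],"gripper":0.9},{"rotation":[0,0.15,0],"linear":[3.4,0,-5.2],"gripper":0.9},{"rotation":[0,0.18,0],"linear":[4.2,0,-6.1],"gripper":0.9},{"rotation":[0,0.2,0],"linear":[4.7,0,-6.55],"gripper":0.9},{"rotation":[0,0.21,0],"linear":[5.1,0,-6.95],"gripper":0.9}]'
python3 - <<'E'
from h import *
s=get_state();g=s["tool_pos"]-.019*s["eef_rot"][:,2]-HNG;print("phi",np.arctan2(g[2],-g@CX),np.linalg.norm(g),s["opening"],s["force"])
go(*lidpose(.69,.4))
E
```

```text
time: 18.4
tool_pos: [0.5505, 0.1933, 0.1711]
eef_rot: [[0.923, 0.081, 0.376], [0.076, -0.997, 0.027], [0.377, 0.003, -0.926]]
force: [-17.1, -1.4, 0.0]
opening: 0.01
phi 0.6001521899765808 0.20308718420908287 0.00995763639298372 [-1.71386020e+01 -1.43596302e+00  1.63061264e-02]
lin cm [ 1.74 -0.05 -0.67] rot [ 0.004  0.014 -0.001] from [0.5505 0.1933 0.1711] t 18.4 open 0.01 F [-17.1  -1.4   0. ]
```

The −17 N is radial: my arc centre is about 3 mm off, and measured this way the hinge is nearer. Commands start from the measured pose, so I'll re-centre the arc and finish the lift.

```bash
python3 -m crank '[{"rotation":[0,0,0],"linear":[0.1,0,-0.1],"gripper":0.9},{"rotation":[0,0,0],"linear":[0.3,0,-0.2],"gripper":0.9},{"rotation":[0,0,0],"linear":[0.55,0,-0.35],"gripper":0.9},{"rotation":[0,0,0],"linear":[0.8,0,-0.5],"gripper":0.9},{"rotation":[0,0,0],"linear":[1,0,-0.62],"gripper":0.9},{"rotation":[0,0,0],"linear":[1.2,0,-0.72],"gripper":0.9},{"rotation":[0,0,0],"linear":[1.3,0,-0.78],"gripper":0.9},{"rotation":[0,0,0],"linear":[1.35,0,-0.8],"gripper":0.9}]'
python3 - <<'E'
from h import *
s=get_state();g=s["tool_pos"]-.019*s["eef_rot"][:,2]-HNG;print(s["tool_pos"],"phi",np.arctan2(g[2],-g@CX),np.arcsin(g[2]/.2),np.linalg.norm(g),s["opening"],s["force"])
for n in ("top","side"):
    im=get_image(n);cv2.imwrite(f"pics/{n}5.png",im[:,:,::-1])
a=cv2.imread("pics/side5.png")[60:260,200:420];b=cv2.imread("pics/top5.png")[165:285,180:312]
cv2.imwrite("pics/s5.png",cv2.resize(a,None,fx=3,fy=3,interpolation=cv2.INTER_CUBIC));cv2.imwrite("pics/t5.png",cv2.resize(b,None,fx=5,fy=5,interpolation=cv2.INTER_CUBIC))
E
```

```text
time: 19.07
tool_pos: [0.5582, 0.1939, 0.1827]
eef_rot: [[0.925, 0.08, 0.37], [0.076, -0.997, 0.026], [0.371, 0.004, -0.929]]
force: [-9.0, -0.1, -3.9]
opening: 0.0098
[0.55821746 0.19387506 0.18274814] phi 0.669447362916684 0.6840766436387111 0.20367627174832148 0.009753582703377004 [-9.00062821 -0.05395985 -3.88421133]
```

View pics/s5.png

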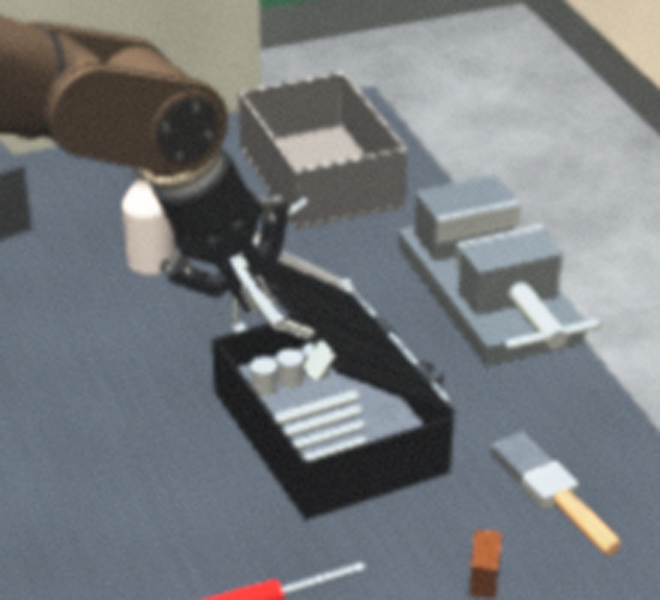

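View pics/t5.png

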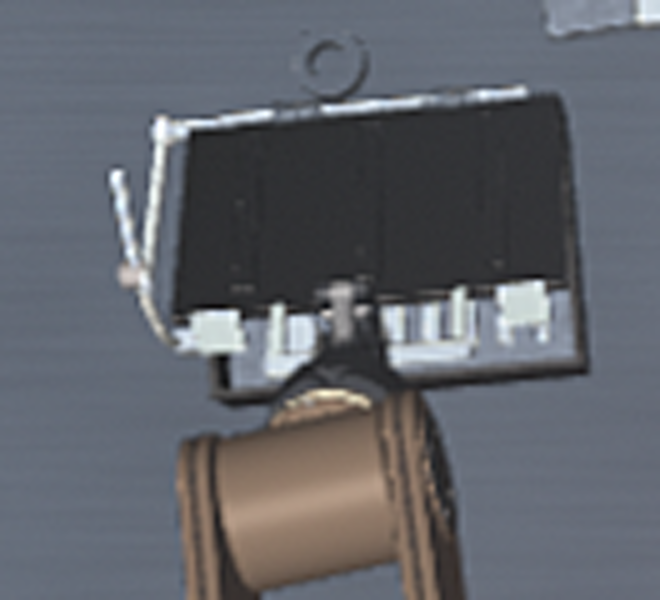

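The lid is well up. The top view shows the bar's −y corner at about (275,235.4); the side view shows it at about (291,167), and its +y corner at (279,147). Enlarge to read the lid angle.

```bash
python3 - <<'E'
import cv2
a=cv2.imread("pics/side5.png")[135:185,265:325];cv2.imwrite("pics/s5b.png",cv2.resize(a,None,fx=12,fy=12,interpolation=cv2.INTER_CUBIC))
b=cv2.imread("pics/top5.png")[215:255,220:290];cv2.imwrite("pics/t5b.png",cv2.resize(b,None,fx=11,fy=11,interpolation=cv2.INTER_CUBIC))
E
```

```text
(no output)
```

View pics/s5b.png

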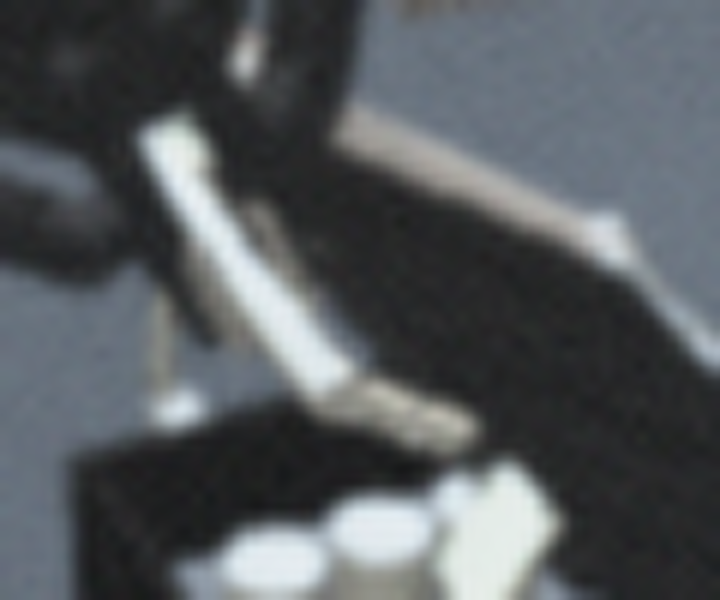

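View pics/t5b.png

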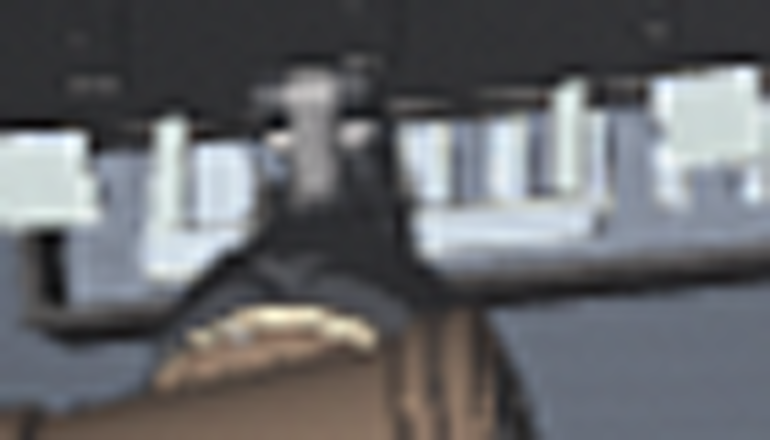

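```bash
python3 - <<'E'
from h import *
np.set_printoptions(precision=4,suppress=True)
T=[(273.8,234.4),(234.1,238.4)];S=[(291.9,166.0),(278.9,146.6)]
P=[]
for r in tri(T,S): print(r);P.append(r[0])
m=np.mean(P,0);print("bar mid tri",m)
# initial bar with same method
k=lambda x,y:(190+(x+.5)/5.4-.5,165+(y+.5)/5.4-.5);q=lambda x,y:(240+(x+.5)/4.2-.5,110+(y+.5)/4.2-.5)
r0=tri([k(473,478),k(283,493)],[q(168,398),q(110,318)]);m0=np.mean([r[0] for r in r0],0);print("bar shut",[ (r[0],r[1]) for r in r0],m0)
d=m-m0; print("d",d@CX,d[2]); print("phi from chord", 2*np.arctan2(d@CX,d[2]), 2*np.arcsin(np.hypot(d@CX,d[2])/.4))
for H in (HNG,BAR+.2*CX+[.002,0,0]):
    g=m-H;print(np.arctan2(g[2],-g@CX),np.linalg.norm(g))
# side only, plane of corner
for off,s in ((-.051,S[0]),(.051,S[1])):
  for PH in (HNG,):
    n=CY;c,dd=ray("side",[s]);X=c+dd[0]*(((PH+off*CY-c)@n)/(dd[0]@n));g=X-PH;print("side plane",X,np.arctan2(g[2],-(g@CX)),np.hypot(g[2],g@CX))
s=get_state();print(s["tool_pos"]-.019*s["eef_rot"][:,2])
E
```

```text
(array([0.5556, 0.1375, 0.2062]), np.float64(0.005762021970830762))
(array([0.5505, 0.2438, 0.2026]), np.float64(0.0033731201685878345))
bar mid tri [0.553  0.1907 0.2044]
bar shut [(array([0.5153, 0.1394, 0.081 ]), np.float64(0.002514193925626914)), (array([0.5082, 0.2426, 0.0764]), np.float64(0.002942632669254768))] [0.5118 0.191  0.0787]
d 0.04109331314010834 0.1256708458935171
phi from chord 0.6320643857345949 0.6737664062417023
0.6896156347082122 0.20495315629817332
0.6834737113508906 0.20649191296306388
side plane [0.5545 0.1429 0.2024] 0.6743983036707862 0.20563629873678674
side plane [0.5527 0.2451 0.2014] 0.6912527791896005 0.19978765766473158
[0.5511 0.1934 0.2004]
```

The lid reads 0.67–0.69 rad by four independent estimates, against 0.69 for the arm. Hold with a small sag compensation, then do the final checks.

```bash
python3 -m crank '[{"rotation":[0,0,0],"linear":[0.1,0,-0.15],"gripper":0.9},{"rotation":[0,0,0],"linear":[0.1,0,-0.15],"gripper":0.9},{"rotation":[0,0,0],"linear":[0.1,0,-0.15],"gripper":0.9},{"rotation":[0,0,0],"linear":[0.1,0,-0.15],"gripper":0.9},{"rotation":[0,0,0],"linear":[0.1,0,-0.15],"gripper":0.9},{"rotation":[0,0,0],"linear":[0.1,0,-0.15],"gripper":0.9},{"rotation":[0,0,0],"linear":[0.1,0,-0.15],"gripper":0.9},{"rotation":[0,0,0],"linear":[0.1,0,-0.15],"gripper":0.9}]'
python3 - <<'E'
from h import *
np.set_printoptions(precision=4,suppress=True)
a=get_image("top");b=get_image("side");cv2.imwrite("pics/top6.png",a[:,:,::-1]);cv2.imwrite("pics/side6.png",b[:,:,::-1])
s=get_state();g=s["tool_pos"]-.019*s["eef_rot"][:,2]-HNG;print(s["time"],s["tool_pos"],"phi",np.arctan2(g[2],-g@CX),np.arcsin(g[2]/.2),s["opening"],s["force"],s["dq"])
o=cv2.imread("pics/top0.png")[:,:,::-1].astype(int);d=abs(a.astype(int)-o).max(2)
for n,(u,v) in dict(slug=(424,282),wrench=(385,203),collar=(247,178),driver=(329,260),oiler=(136,243),mug=(503,261),brush=(318,162),setarm=(212,205)).items(): print(n,(d[v-14:v+14,u-14:u+14]>40).sum(),end="; ")
th=-0.0404;C=np.array([0.6139,-0.209]);RX=np.array([np.cos(th),np.sin(th)]);RY=np.array([-np.sin(th),np.cos(th)])
for c in blobs(a,165,(350,227,440,250),20):
    P=plane("top",c,0.04)[:,:2]-C;print("\nblock near end",(P@RX).min(),"y",((P@RY).min()+(P@RY).max())/2)
E
```

```text
time: 19.83
tool_pos: [0.5586, 0.1939, 0.1836]
eef_rot: [[0.926, 0.08, 0.37], [0.076, -0.997, 0.026], [0.371, 0.004, -0.929]]
force: [5.4, 1.2, -15.3]
opening: 0.0098
19.9333 [0.5586 0.1939 0.1836] phi 0.6739441874430923 0.6894612843410918 0.009883266209589724 [  5.6969   1.606  -14.3302] [-0.0006 -0.0012  0.0015  0.0001  0.0028  0.0012]
slug 3; wrench 0; collar 37; driver 0; oiler 0; mug 0; brush 0; setarm 76; 
block near end -0.058874687925722306 y -0.09063784118523546

block near end -0.058366306169013296 y -0.0009810840338308766

block near end -0.05816851315855363 y 0.08902780459542883
```

View pics/side6.png

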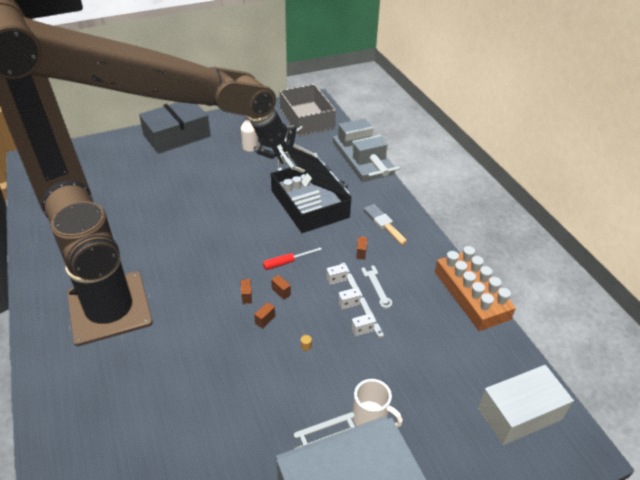

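The lid is held still at about 0.68 rad. The blocks have not moved, and the setting-arm knob is still at about (206,219.7) in the top view. The collar is at (246,177), as before; the pixel changes there and by the setting arm come from the lid behind them. Hand in.

```bash
python3 -c "
from cell import *
print(hand_in()); s=get_state(); print(s['time'],s['tool_pos'],s['opening'],s['force'])"
```

```text
the job is handed in; nothing more can be done
None
the job is handed in; nothing more can be done
```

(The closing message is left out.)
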